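# Drift the hinge pin out of a bracket on the sloping fixture

### The job

Get the bracket ready on the sloping fixture: push it fully down the slope against the stop, swing the hinged clamp strap over until it lies flat on the bracket's foot, and set the blue bin under the bed where the pin will come out. Then take the red-handled punch and drive the hinge pin down through its bore until it drops into the bin. Stand the punch back in the hole of the wooden block it came from, leave the strap shut and the bracket home, and leave the tape roll and the small screwdriver where they lie.

Things in the scene. Friction and masses are not known exactly. Their poses are not given: they have to be found in the camera images.
- fixture: Blue fixture bolted to the bench; its bed plate slopes 30 degrees. Origin: on the bed's top face, 140 mm above the bench, centre of a 22 mm hole through the bed. z square to the bed (30 deg from vertical), x straight up the slope, y across. Bed x -72 to 56, y -52 to 52, 12 mm thick. Steel low stop: face at x = -22, 26 high. Side rails 10 high, inner faces y = +-23.5.
- strap (a joint): Hinge of the clamp strap, rad: 0 = shut (flat over the bracket's foot, underside 14.5 mm above the bed), 1.75 to 2.0 at the start (standing up, leaning off the bed), 2.1 = end stop. Stiff: stays where left, 0.5 to 2.5 N at the knob move it. It shuts only when the bracket is home; else it meets the knuckle.
- strap_hinge (a point): Point on the strap's hinge axis, at (36, 46, 19.5) mm of the fixture frame; the axis runs along fixture x. The strap is a steel bar 24 wide (along fixture x), 10 thick, reaching 96 mm from the axis; shut it points to fixture -y. Its hinge ears reach z = 28.
- strap_knob (a point): Middle of the black knob (22 mm across, 17 high) on the strap's outer face (the upper one when shut), 84 mm from the hinge axis along the strap and 26.5 mm off the strap's middle plane; its underside is 13 mm clear of the strap.
- bracket: Loose grey hinge bracket, about 0.35 kg, on the bed between the rails: knuckle block 44 x 44 x 62 mm with a 13.2 mm bore right through, square to the bed; a foot up the slope of it, 14 thick, to x = 54. Origin: bore axis at the underside, axes as the fixture's. Home = on the fixture's origin, against the stop. Starts 12 to 32 mm up the slope, held by friction; 1 to 4 N slide it down.
- bore_top (a point): Mouth of the bore, middle of the knuckle's top face (62 mm from the bracket's underside).
- pin_mid (a point): Middle of the loose brass hinge pin, 12 mm diameter, 60 mm long; z of its frame is its axis. It sits in the bore 1 mm below flush, held by a spring plunger (steel plug in the knuckle's side) 30 mm below the top. 4 to 8 N along the bore move it; driven past the plunger (punch tip 36 mm deep) it slides out by itself through the bed and falls.
- punch_grip (a point): Middle of the red handle (18 mm diameter, 58 mm long) of the loose punch, 0.11 kg, 126 mm long. z of its frame points along the punch away from its tip. Below the handle a 30 mm round collar, 8 thick, then the 9 mm steel shank, 60 mm long. The tip is 97 mm from this point.
- punch_tip (a point): Flat end of the punch's shank.
- stand_hole (a point): Mouth of the punch's hole (16 mm across, 66 mm deep, countersunk) in the top of the fixed wooden block, 60 x 110 mm, 70 mm high. It is the widest of three; the others are 38 and 66 mm away. The punch stands in it upright with its collar resting on the block.
- bin_mid (a point): Middle of the loose blue plastic bin, half-way up, 36 mm above its underside. 161 mm long (x), 104 wide (y), walls 2 mm; back wall (x = 77) and side walls 70 mm high, front wall (x = -78) 39 mm. 0.16 kg; slides on the bench.
- catch (a point): Point of the fixture 30 mm above the bench, 55 mm level distance beyond the bed hole on the up-slope side, about where the pin falls through; it must be inside the bin. Bed underside there is over 105 mm above the bench. Pedestal and foot stand on the down-slope side only, their faces 22 mm (level) short of the bed hole.
- pin: The same hinge pin; origin at its middle.
- tape: Bystander: yellow tape roll, 73 mm across, 13 high, lying flat. Origin under its middle.
- driver: Bystander: small yellow-handled screwdriver, 149 mm long, 13 thick, lying on the bench. Origin under its middle.
Not all that is in view belongs to the job. Of the things that look like the bracket, the largest one is meant.

How it is judged:
On the way, in this order (a step that is already met when the one before it is completed fails the run):
1. the bracket is home against the stop with its pin still in it, the strap is shut over its foot, and the bin stands under the bed where the pin will come out (these three in any order) (y of bracket in the frame of fixture between -0.006 and 0.006 m and x of bracket in the frame of fixture between -0.006 and 0.004 m and z of bracket in the frame of fixture between -0.006 and 0.004 m and angle between the z axis of bracket and the z axis of fixture, either way round below 0.06 rad and value of joint strap below 0.06 rad and x of catch in the frame of bin_mid between -0.068 and 0.068 m and y of catch in the frame of bin_mid between -0.037 and 0.037 m and height (world z) of bin_mid below 0.046 m and angle between bin_mid's own z axis and vertical below 0.1 rad and z of pin_mid in the frame of bracket above 0.025 m), for 0.2 s.
2. the punch is down the bore, its tip at least 25 mm below the mouth, the strap still shut (x of punch_tip in the frame of bracket between -0.007 and 0.007 m and y of punch_tip in the frame of bracket between -0.007 and 0.007 m and z of punch_tip in the frame of bracket between -0.02 and 0.037 m and value of joint strap below 0.06 rad).
3. the pin has dropped into the bin (x of pin_mid in the frame of bin_mid between -0.079 and 0.079 m and y of pin_mid in the frame of bin_mid between -0.049 and 0.049 m and z of pin_mid in the frame of bin_mid between -0.05 and 0.03 m), for 0.2 s.
At the end, for the whole second after the job is handed in: The pin lies at rest in the bin (its middle inside the walls), the bin upright on the bench; the bracket is home on the bed within 4 mm; the strap is shut within 0.06 rad; the punch stands upright in its hole in the block, collar down within 6 mm (all of step 3 and height (world z) of bin_mid below 0.046 m and angle between bin_mid's own z axis and vertical below 0.1 rad and y of bracket in the frame of fixture between -0.006 and 0.006 m and x of bracket in the frame of fixture between -0.006 and 0.004 m and z of bracket in the frame of fixture between -0.006 and 0.004 m and angle between the z axis of bracket and the z axis of fixture, either way round below 0.06 rad and value of joint strap below 0.06 rad and horizontal distance between punch_tip and stand_hole below 0.009 m and height (world z) of punch_grip below 0.113 m and angle between punch_grip's own z axis and vertical below 0.12 rad and linear speed of pin below 0.05 m/s); the robot touches nothing.
It fails at once if the tape is shoved more than 30 mm (distance of tape from where it was at the start of the episode above 0.03 m).
It fails at once if the driver is shoved more than 30 mm (distance of driver from where it was at the start of the episode above 0.03 m).
It also fails if it takes over 69 s, if anything falls off the work surface, if the arm or the gripper's body presses on something with over 40 N, if the wrist force passes 120 N, or if a joint passes its speed limit or range.

### The arm

A 6-joint arm with a two-finger parallel gripper is mounted at the origin on a cart in front of the work surface, level with it; the furniture and walls round the work are solid. World frame = base frame: x ahead of the robot, y to its left, z up, the work surface at z = 0. Lengths are in m, angles in rad, forces in N, time in s.
With the tool pointing down it reaches from about 0.25 to 0.725 m from the base axis. Payload 9.7 kg.
Tool frame: the origin (TCP) lies midway between the tips of the shut fingers; the grasp point (between the pads) lies 19 mm behind it; z points along the fingers, y is the line along which they close (so a half turn about z gives the same grasp; the last joint's range is limited). The gripper opens to 85 mm and grips with 20 to 120 N. Pads are 22 mm wide; open, the fingers measure 114 mm over their backs; the gripper's body (76 mm by 85 mm) begins 54 mm behind the grasp point. The pads swing forward as they close: fully open they stand 13 mm farther back than shut.
Start: joints at [1.12, 0.087, 0.176, 1.66, 0, 1.571], TCP at [0.24, 0.495, 0.199] pointing down, gripper open.
Joint ranges: [-3.13, 3.13], [-0.85, 1.81], [-1.15, 1.24], [-2.2, 2.28], [-1.44, 1.52], [-3.14, 3.14]. Speed limits (rad/s): [2.22, 2.22, 2.57, 3.14, 3.14, 3.14].

### API

Orientations are given as a unit quaternion [x, y, z, w].
In Python, from plant import sensors, capture, camera_info, r, finder gives the robot as it stands.
- The arm moves only by the shell command python3 -m jog 'ROWS' [FORCE]. ROWS is a JSON object of lists of equal length, an entry for each row: "claw": the finger opening in cm, from 0 to 8.54; "dp": the shift along the tool's x, y, z in cm, a list of three; "rot": the turn, a rotation vector about the tool's x, y, z in rad, a list of three. A call has 1 to 8 rows; each row is the pose to reach, as a shift and turn from the pose commanded when the call began, along the tool's axes at that moment; what a row does not reach only later rows make up. A row lasts 1/8 s, in which the tool goes at most 62.5 mm and 10.7 degrees, less where a joint would pass 70% of its speed; a pose out of reach is approached as far as the arm can. A call with a gripper value outside its range is refused whole. The fingers move at their own pace and stop on an object; FORCE is the grip in N (left out, the last holds). Time passes only in rows, so rows that repeat a pose let the fingers close. It gives the time, the measured TCP pose, the force, the opening and the grip force at its end, in the units of the state.
- sensors.get_obs(): the state, without advancing time (a new reading comes with each control period).
- capture(name): name is "side" or "top"; returns the picture (384x512x3 uint8, blue, green, red); there is no depth.
- camera_info(name): a dict with "fx", "fy", "cx", "cy" (pixels), "k1" (the pictures are not rectified: a ray, as slopes to the right and down, at radius r is drawn at 1 + k1 r^2 times it, then the intrinsics apply), "R" (3x3) and "t" (3): a world point X has camera coordinates R X + t. Camera axes: x right, y down, z forward; pixel columns grow to the right and rows downward; lengths in m; the calibration is good to about 2 mm. A picture is of the moment at which its call begins. camera_info takes no time and is no camera call.
- r.finish_job(): hands the job in; it is judged then, once.
Trained networks look in the newest picture that a camera, given by its name, has taken for a name from the list of things; names that differ only in an ending like _2 or _b are one class to them, and where a whole thing is asked for, a point or a joint stands for the part that bears it (a point fixed in the world has none). Each returns a list of dicts, best first, with "confidence" (0 to 1); they miss things now and then, are a little off and sometimes report something else, mostly with a low value. They report only what shows in the picture. A call takes as long as a camera call. They do not tell look-alikes from the thing itself.
- finder.boxes_of(camera, thing): "location" ([x, y, z] in m, in world coordinates, good to about 4 mm: the middle of the surface that is visible of it).
- finder.cut_out(camera, thing): "region" (384x512 bool, what is visible of it).
The state is a dict: "time": time; "q": joint angles; "joint_velocities": joint speeds; "tau": joint torques, N m; "tcp_pos": TCP position; "orientation": TCP orientation; "wrist_force": force on the tool from outside, world axes, zero at the start; "torque": the same for the moment, N m; "finger_gap": finger opening in m; "grasp_force": force on a finger pad.
Only numpy, scipy, OpenCV 4.12 (cv2) and the standard library are available. Lean on these libraries where they do the work, as an engineer would, in place of code of your own. Each camera call takes 0.05 s, during which the arm holds its last target. There are 200 camera calls.

## Working session

There is one attempt and no reset: what is moved stays moved. The work goes in short steps, Python scripts to look and compute and a shell command to move; the robot and the scene stay as the last step left them, time stands still between calls to the robot, and variables do not carry over. Pictures are saved under pics/ and viewed, at most 10 in all, crops included, and the job is handed in when it is done.

```bash
ls; mkdir -p pics
python3 - <<'E'
from plant import sensors, capture, camera_info, r, finder
import cv2
o=sensors.get_obs();print(o)
for n in("side","top"):
    cv2.imwrite(f"pics/{n}0.png",capture(n)); c=camera_info(n);print(n,c)
    for t in ["fixture","strap_knob","strap","bracket","bore_top","punch_grip","stand_hole","bin_mid","tape","driver","pin_mid"]:
        try: print(n,t,[(d['location'],round(d['confidence'],2)) for d in finder.boxes_of(n,t)][:3])
        except Exception as e: print(t,e)
E
```

```text
pics
{'time': 0.0, 'q': array([ 1.12000182e+00,  8.75106941e-02,  1.75134296e-01,  1.65979220e+00,
       -1.43648650e-06,  1.57073996e+00]), 'joint_velocities': array([ 0.00053813,  0.00148392,  0.00118167, -0.00150581, -0.00012258,
       -0.0005653 ]), 'tau': array([-5.68309024e-04, -5.20387244e+01,  4.64799035e+01,  1.66020251e-02,
        4.80921415e-05,  8.30677777e-06]), 'tcp_pos': array([0.23950857, 0.49481523, 0.19805535]), 'orientation': array([ 2.23466059e-01,  9.74711470e-01, -6.68935848e-04, -1.52665582e-04]), 'wrist_force': array([-0.57863399,  0.28034228, -0.01388854]), 'torque': array([-0.04998761,  0.03315233, -0.02263052]), 'grasp_force': 0.0, 'finger_gap': 0.08543880938818343}
side {'fx': 380.3588414181549, 'fy': 380.3588414181549, 'cx': 256.25216236764356, 'cy': 188.48588244382563, 'k1': 0.03217656212356545, 'R': array([[-0.99759451, -0.06819838, -0.01241682],
       [-0.02222674,  0.48436374, -0.87458433],
       [ 0.06565949, -0.87220454, -0.48471443]]), 't': array([0.55113371, 0.12471987, 1.33077682])}
side fixture [([0.5192, 0.0685, 0.1009], 0.56)]
side strap_
[... 792 characters left out ...]
.04646924])}
top fixture [([0.5175, 0.0523, 0.1226], 0.76)]
top strap_knob [([0.5762, 0.0839, 0.2371], 0.82)]
top strap [([0.5775, 0.082, 0.2356], 0.76)]
top bracket [([0.5654, 0.0107, 0.1985], 0.77), ([0.7599, -0.1104, 0.0373], 0.72), ([0.6477, 0.1672, 0.033], 0.61)]
top bore_top [([0.6526, 0.1713, 0.0335], 0.8), ([0.7604, -0.108, 0.0329], 0.79), ([0.5628, 0.011, 0.2024], 0.58)]
top punch_grip [([0.4309, 0.2962, 0.1035], 0.48)]
top stand_hole [([0.4245, 0.3312, 0.0679], 0.79)]
top bin_mid [([0.5242, -0.3152, 0.0029], 0.92)]
top tape [([0.3802, 0.2147, 0.0114], 0.52)]
top driver [([0.3635, -0.2443, 0.0096], 0.7), ([0.5156, 0.0539, 0.123], 0.64)]
top pin_mid [([0.5778, 0.0826, 0.2345], 0.23)]
```

View pics/side0.png

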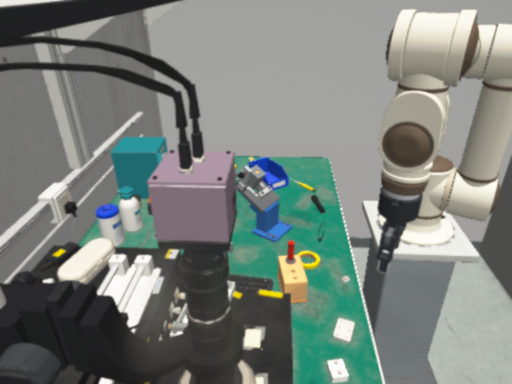

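View pics/top0.png

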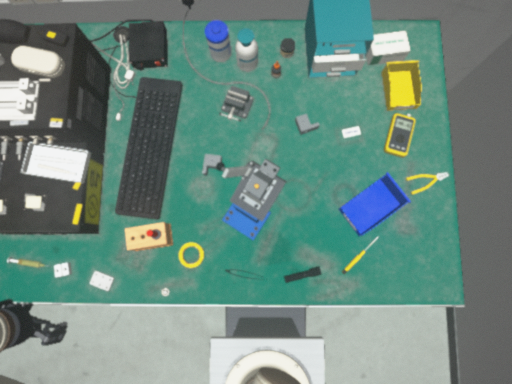

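The top picture shows the fixture near (255,195), its strap standing to the left with the knob near (225,172). The bin is at (375,204), the punch in its block at (150,235), the tape at (191,255) and the driver at (361,254). Next I'll enlarge the fixture.

```bash
cat > h.py <<'E'
import numpy as np, cv2
from plant import sensors, capture, camera_info, r, finder
from scipy.spatial.transform import Rotation as Ro
def proj(n,X):
    c=camera_info(n);P=np.atleast_2d(X)@np.array(c['R']).T+c['t']
    s=P[:,:2]/P[:,2:];s=s*(1+c['k1']*(s**2).sum(1))[:,None]
    return s*[c['fx'],c['fy']]+[c['cx'],c['cy']]
def ray(n,uv):
    c=camera_info(n);d=(np.array(uv,float)-[c['cx'],c['cy']])/[c['fx'],c['fy']];s=d.copy()
    for _ in range(10): s=d/(1+c['k1']*(s@s))
    R=np.array(c['R']);return -R.T@c['t'], R.T@np.array([s[0],s[1],1])
def atz(n,uv,z):
    o,d=ray(n,uv);return o+d*(z-o[2])/d[2]
def fixR(yaw):  # x up slope with level heading yaw
    return Ro.from_euler('z',yaw).as_matrix()@Ro.from_euler('y',-np.pi/6).as_matrix()
def crop(n,u,v,w,h,s,f,img=None):
    img=capture(n) if img is None else img
    p=cv2.getRectSubPix(img,(w,h),(float(u),float(v)))
    cv2.imwrite(f,cv2.resize(p,None,fx=s,fy=s,interpolation=cv2.INTER_CUBIC))
def state():
    o=sensors.get_obs();return o['tcp_pos'],Ro.from_quat(o['orientation']).as_matrix(),o
E
python3 - <<'E'
from h import *
a=cv2.imread('pics/top0.png');b=cv2.imread('pics/side0.png')
A=cv2.resize(a[145:245,200:300],None,fx=6,fy=6,interpolation=cv2.INTER_CUBIC)
cv2.imwrite('pics/c0.png',A)
B=cv2.resize(b[150:310,225:335],None,fx=3.7,fy=3.7,interpolation=cv2.INTER_CUBIC)
cv2.imwrite('pics/c1.png',B)
E
```

```text
(no output)
```

View pics/c0.png

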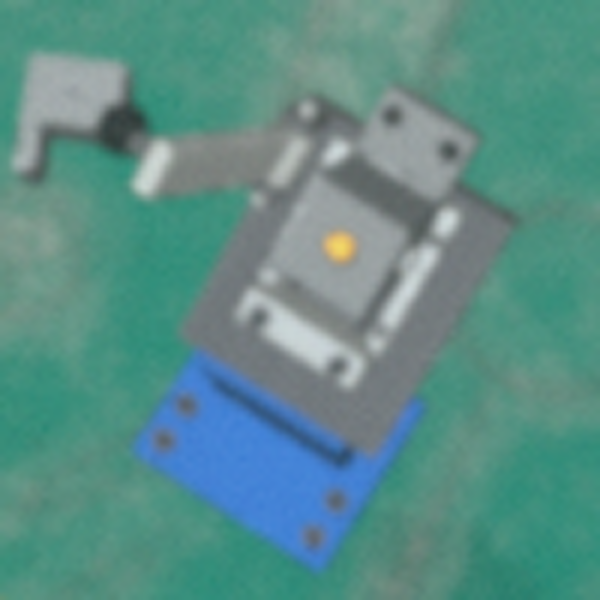

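View pics/c1.png

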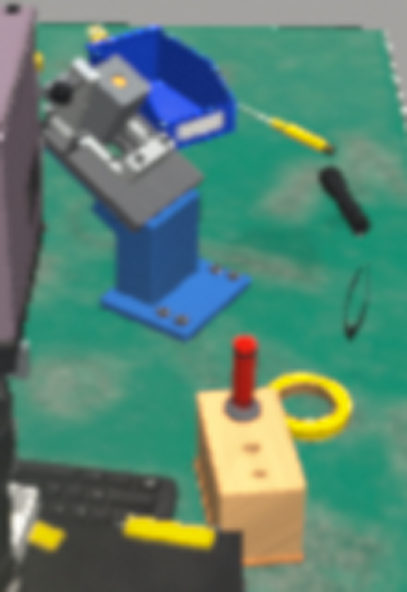

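The top crop shows bed corners at about (520,218), (375,453) and (183,333), and the brass pin at (340,247). The strap stands to the left, with its knob at (122,127). In the side crop the punch stands in the block with its collar at (243,408), and the bin's front label faces the camera. Next I'll fit poses.

Run:
```python
from h import *
from scipy.optimize import least_squares
T=lambda c:(np.array(c)+.5)/6-.5+[200,145]
S=lambda c:(np.array(c)+.5)/3.7-.5+[225,150]
F=[[56,-52,0],[-72,-52,0],[-72,52,0],[56,52,0]];F=np.array(F)/1e3
tu=np.array([T(c) for c in [(520,218),(375,453),(183,333),(303,97)]])
su=np.array([S(c) for c in [(203,178),(138,225)]])
def res(p,full=False):
    X=F@fixR(p[2]).T+[p[0],p[1],.14]
    e=[proj('top',X)-tu]
    e.append(proj('side',X[1:3])-su)
    return np.vstack(e).ravel()
s=least_squares(res,[.52,.04,-.5],loss='soft_l1');print(s.x,res(s.x).reshape(-1,2).round(1))
p=s.x;R=fixR(p[2]);O=np.array([p[0],p[1],.14])
# brass
best=least_squares(lambda d:(proj('top',O+R@[d[0],d[1],.061])-T((340,247))).ravel(),[.02,0]);print('brass d',best.x)
best=least_squares(lambda d:(proj('side',O+R@[d[0],d[1],.061])-S((119,82))).ravel(),[.02,0]);print('brass side',best.x)
# strap angle
def kn(th): return O+R@[.036,.046-.084*np.cos(th)+.0265*np.sin(th),.0195+.084*np.sin(th)+.0265*np.cos(th)]
for th in(1.75,1.85,1.95,2.05): print(th,kn(th),(proj('top',kn(th))-T((122,127))).round(1))
# bin
capture('top');m=finder.cut_out('top','bin_mid')[0]['region'].astype(np.uint8)
c=max(cv2.findContours(m,0,2)[0],key=cv2.contourArea)
print('bin',cv2.minAreaRect(c),cv2.approxPolyDP(c,3,True).reshape(-1,2).tolist())
for z in(0,.07): print([atz('top',q,z)[:2].round(3).tolist() for q in cv2.approxPolyDP(c,3,True).reshape(-1,2)])
m=finder.cut_out('top','punch_grip')[0]['region'];v,u=np.nonzero(m);print('punch',u.min(),u.max(),v.min(),v.max(),u.mean(),v.mean(),m.sum())
a=cv2.imread('pics/top0.png').astype(int);b=cv2.imread('pics/side0.png').astype(int)
for n,i in(('top',a),('side',b)):
    q=(i[...,2]>130)&(i[...,1]<70)&(i[...,0]<70);v,u=np.nonzero(q);print(n,len(u),u.min(),u.max(),v.min(),v.max(),u.mean(),v.mean())
```

```text
[ 0.54985077  0.02230784 -0.55534043] [[-0.8 -0. ]
 [ 0.3  0.3]
 [-0.6 -0.2]
 [ 0.6 -0.9]
 [ 0.4 -0.9]
 [ 0.5 -0.2]]
brass d [ 0.02739818 -0.00012694]
brass side [0.02786519 0.00326523]
1.75 [0.58084244 0.1055216  0.24237798] [[2.3 1.9]]
1.85 [0.58674275 0.11077537 0.23849184] [[ 0.3 -0.2]]
1.95 [0.5926987  0.11542287 0.23397019] [[-1.4 -2.2]]
2.05 [0.59865076 0.11941767 0.22885821] [[-2.8 -4.1]]
bin ((373.87030029296875, 204.3216552734375), (36.39312744140625, 62.64028549194336), 53.97262954711914) [[389, 173], [340, 207], [358, 235], [408, 201]]
[[0.621, -0.367], [0.519, -0.217], [0.437, -0.267], [0.537, -0.418]]
[[0.606, -0.343], [0.51, -0.203], [0.433, -0.249], [0.527, -0.392]]Traceback (most recent call last):
  File "<stdin>", line 26, in <module>
IndexError: list index out of range
```

```bash
cat >> h.py <<'E'
O=np.array([.54985,.02231,.14]);YAW=-.5553;R=fixR(YAW)
RT=R@np.diag([-1,1,-1.])   # tool aligned with fixture: x_t=-fx, y_t=fy, z_t=-fz
W=lambda x,y,z:O+R@(np.array([x,y,z])/1e3)
L=lambda p:(R.T@(np.array(p)-O)*1e3).round(1)
def go(P,Rt=None,p0=None,R0=None):
    p,Rc,o=state();p=p if p0 is None else p0;Rc=Rc if R0 is None else R0
    rv=[0,0,0] if Rt is None else Ro.from_matrix(Rc.T@Rt).as_rotvec().round(3).tolist()
    print('dp',((Rc.T@(np.array(P)-p))*100).round(2).tolist(),'rot',rv)
E
python3 - <<'E'
from h import *
a=cv2.imread('pics/top0.png').astype(int);b=cv2.imread('pics/side0.png').astype(int)
for n,i,box in(('top',a,(140,165,225,245)),('side',b,(270,310,235,275))):
    q=(i[...,2]>120)&(i[...,1]<80)&(i[...,0]<80);v,u=np.nonzero(q);k=(u>box[0])&(u<box[1])&(v>box[2])&(v<box[3]);u=u[k];v=v[k];print(n,len(u),u.min(),u.max(),v.min(),v.max(),u.mean(),v.mean())
    if n=='top': print(atz('top',(u.mean(),v.mean()),.12))
hue=cv2.cvtColor(a.astype(np.uint8),cv2.COLOR_BGR2HSV)
m=(hue[...,0]>105)&(hue[...,0]<130)&(hue[...,1]>150);m[:,:330]=0;m[:160]=0;m[245:]=0;m[:,415:]=0
from scipy.optimize import minimize
V=np.array([[x,y,z] for y in(-52,52) for x,z in((77,0),(77,70),(-78,0),(-78,39),(-30,70))])/1e3
def cost(p):
    X=V@Ro.from_euler('z',p[2]).as_matrix().T+[p[0],p[1],0]
    h=cv2.convexHull((proj('top',X)*16).round().astype(np.int32));M=np.zeros(m.shape,np.uint8);cv2.fillConvexPoly(M,h,1,cv2.LINE_AA,4)
    return (M.astype(bool)^m).sum()
s=minimize(cost,[.523,-.305,-.97],method='Nelder-Mead',options=dict(initial_simplex=[[.523,-.305,-.97],[.535,-.305,-.97],[.523,-.29,-.97],[.523,-.305,-.87]]))
print('bin',s.x,s.fun,m.sum())
P=W(80,0,130);print(P);go(P,RT);go(W(80,0,24),RT,P,RT)
p,Rc,o=state();print(Rc)
E
```

```text
top 23 148 153 231 235 150.47826086956522 232.7826086956522
[0.43447733 0.30388636 0.12      ]
side 97 288 293 241 260 290.4639175257732 250.1340206185567
bin [ 0.52436367 -0.30400286 -0.9725713 ] 247.0 2134
[0.55348862 0.02005252 0.2925833 ]
dp [-48.95, -29.08, -9.38] rot [0.027, -0.523, 0.102]
dp [0.0, 0.0, 10.6] rot [0.0, 0.0, 0.0]
[[-9.00085969e-01  4.35712347e-01 -3.59220610e-06]
 [ 4.35712347e-01  9.00085969e-01 -1.39330262e-05]
 [-2.83749724e-06 -1.41060899e-05 -1.00000000e+00]]
```

```bash
python3 -m jog '{"claw":[0,0,0,0,0,0,0,0],"dp":[[-4,-2,-6],[-8,-5,-12],[-14,-8,-16],[-20,-12,-18],[-26,-15,-19],[-32,-19,-19],[-38,-23,-19],[-44,-26,-19]],"rot":[[0,0,0],[0,-0.1,0.02],[0,-0.2,0.04],[0.01,-0.3,0.06],[0.02,-0.4,0.08],[0.027,-0.523,0.102],[0.027,-0.523,0.102],[0.027,-0.523,0.102]]}' 20
python3 - <<'E'
from h import *
p,Rc,o=state();print(p,o['q'],L(p));go(W(80,0,130),RT);go(W(80,0,28),RT)
E
```

```text
time: 2.35
tcp_pos: [0.4783, 0.1332, 0.3869]
orientation: [0.264, 0.929, -0.07, 0.249]
wrist_force: [1.2, 0.5, 0.0]
finger_gap: 0.0002
grasp_force: 0.0
[0.4782641  0.13320548 0.38694756] [ 0.56315799 -0.22860431  0.16538867  1.71561424 -0.46611531  1.0574696 ] [ 20.2  56.5 273.5]
dp [-5.97, -5.68, 14.34] rot [0.002, 0.001, 0.001]
dp [-5.96, -5.7, 24.54] rot [0.002, 0.001, 0.001]
```

```bash
python3 -m jog '{"claw":[0,0,0,0,0,0,0,0],"dp":[[-4,-4,2],[-6,-5.7,6],[-6,-5.7,12],[-6,-5.7,18],[-6,-5.7,22],[-6,-5.7,24.6],[-6,-5.7,24.6],[-5,-5.7,24.6]],"rot":[[0,0,0],[0,0,0],[0,0,0],[0,0,0],[0,0,0],[0,0,0],[0,0,0],[0,0,0]]}' && python3 -m jog '{"claw":[0,0,0,0,0,0],"dp":[[0.7,0,0],[1.2,0,0],[1.7,0,0],[2.2,0,0],[2.7,0,0],[2.7,0,0]],"rot":[[0,0,0],[0,0,0],[0,0,0],[0,0,0],[0,0,0],[0,0,0]]}'
python3 - <<'E'
from h import *
p,Rc,o=state();print(L(p),R.T@o['wrist_force'])
E
```

```text
time: 3.35
tcp_pos: [0.5892, -0.0013, 0.2]
orientation: [0.265, 0.929, -0.07, 0.25]
wrist_force: [0.5, 0.1, 1.0]
finger_gap: -0.0001
grasp_force: 0.0
time: 4.1
tcp_pos: [0.5725, 0.0108, 0.1937]
orientation: [0.266, 0.927, -0.069, 0.256]
wrist_force: [-4.1, -2.4, 28.0]
finger_gap: 0.0
grasp_force: 13.7
[48.7  2.1 33.8] [12.13162236 -4.22860554 25.38335131]
```

Run:
```python
from h import *
a=capture('top');b=capture('side')
A=cv2.resize(a[130:240,200:310],None,fx=5,fy=5,interpolation=cv2.INTER_CUBIC)[:, :400]
B=cv2.resize(b[140:250,225:305],None,fx=5,fy=5,interpolation=cv2.INTER_CUBIC)
cv2.imwrite('pics/d0.png',np.hstack([A,B]))
```

```text
(no output)
```

View pics/d0.png

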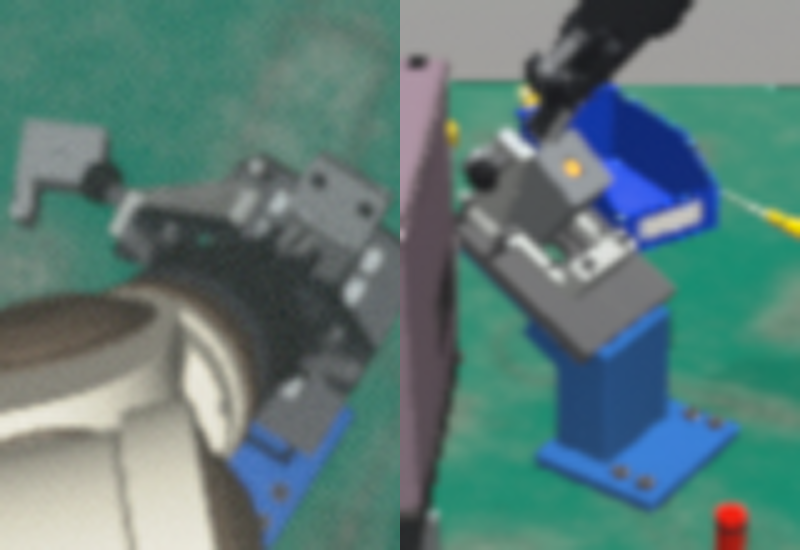

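Run:
```python
from h import *
from scipy.optimize import least_squares
def brass(n):
    i=cv2.cvtColor(capture(n),cv2.COLOR_BGR2HSV)
    m=((i[...,0]>12)&(i[...,0]<30)&(i[...,1]>120)&(i[...,2]>140))
    c=proj(n,W(12,0,61))[0].astype(int);k=np.zeros_like(m);k[c[1]-11:c[1]+12,c[0]-11:c[0]+12]=1;v,u=np.nonzero(m&k)
    if len(u)<3:return None
    uv=np.array([u.mean(),v.mean()]);s=least_squares(lambda d:(proj(n,W(d[0],d[1],61))-uv).ravel(),[20,0],x_scale=10.);return uv,s.x,len(u)
print(brass('side'),brass('top'))
p,Rc,o=state();print(L(p),R.T@o['wrist_force'],R.T@o['torque'],np.degrees(Ro.from_matrix(RT.T@Rc).as_rotvec()))
```

```text
(array([259.16666667, 173.16666667]), array([19.46429394,  0.21921425]), 6) None
[48.9  2.1 33.8] [12.21936915 -4.07371445 26.03851865] [-0.80784401 -1.99283508 -0.05064717] [-0.36477641 -0.74100302  0.27685302]
```

The fingers jammed the bracket. It tipped on its low edge and its foot pressed up on them, with the bracket at about d=19 mm. I'll back off and push low on the end of the foot instead.

```bash
python3 -m jog '{"claw":[0,0,0,0,0,0],"dp":[[-1.2,0,-1],[-2,0,-4],[-4,0,-5],[-6.4,0,-5],[-6.4,0,-5],[-6.4,0,-5]],"rot":[[0,0,0],[0,0,0],[0,0,0],[0,0,0],[0,0,0],[0,0,0]]}'
python3 - <<'E'
from h import *
from scipy.optimize import least_squares
def brass(n):
    i=cv2.cvtColor(capture(n),cv2.COLOR_BGR2HSV)
    m=((i[...,0]>12)&(i[...,0]<30)&(i[...,1]>120)&(i[...,2]>140))
    c=proj(n,W(12,0,61))[0].astype(int);k=np.zeros_like(m);k[c[1]-11:c[1]+12,c[0]-11:c[0]+12]=1;v,u=np.nonzero(m&k)
    if len(u)<3:return None
    uv=np.array([u.mean(),v.mean()]);s=least_squares(lambda d:(proj(n,W(d[0],d[1],61))-uv).ravel(),[20,0],x_scale=10.);return uv,s.x,len(u)
print(brass('side'))
p,Rc,o=state();print(L(p),R.T@o['wrist_force']);go(W(104,0,4.5),RT)
E
```

```text
time: 5.05
tcp_pos: [0.5944, -0.005, 0.2594]
orientation: [0.265, 0.929, -0.071, 0.248]
wrist_force: [-0.3, 0.4, 0.3]
finger_gap: 0.0001
grasp_force: 0.0
(array([257.33333333, 171.66666667]), array([27.2549805 ,  1.00412301]), 3)
[104.9   0.3  77.3] [ 5.36542446e-01 -6.48259589e-01 -2.13535103e-04]
dp [0.08, -0.03, 7.28] rot [-0.0, -0.001, 0.001]
```

```bash
python3 -m jog '{"claw":[0,0,0,0,0,0,0,0],"dp":[[0,0,4],[0,0,7.3],[0,0,7.3],[0.8,0,7.3],[1.6,0,7.3],[2.2,0,7.3],[2.6,0,7.3],[2.6,0,7.3]],"rot":[[0,0,0],[0,0,0],[0,0,0],[0,0,0],[0,0,0],[0,0,0],[0,0,0],[0,0,0]]}';  python3 - <<'E'
from h import *
p,Rc,o=state();print(L(p),R.T@o['wrist_force'])
E
python3 -m jog '{"claw":[0,0,0,0],"dp":[[0.4,0,0],[0.8,0,0],[1.1,0,0],[1.1,0,0]],"rot":[[0,0,0],[0,0,0],[0,0,0],[0,0,0]]}';  python3 - <<'E'
from h import *
p,Rc,o=state();print(L(p),R.T@o['wrist_force'])
E
```

```text
time: 6.1
tcp_pos: [0.6068, -0.0124, 0.1841]
orientation: [0.265, 0.929, -0.071, 0.249]
wrist_force: [-0.8, -0.5, -0.3]
finger_gap: -0.0
grasp_force: 0.0
[79.8  0.6  4.9] [-0.55495323 -0.89334259 -0.07285904]
time: 6.6
tcp_pos: [0.5987, -0.0075, 0.1784]
orientation: [0.265, 0.929, -0.071, 0.249]
wrist_force: [-0.4, -0.8, 0.3]
finger_gap: -0.0002
grasp_force: 0.0
[68.7  0.4  4.6] [ 0.22215498 -0.89361749  0.195124  ]
```

```bash
python3 -m jog '{"claw":[0,0,0,0],"dp":[[0.3,0,0],[0.5,0,0],[0.7,0,0],[0.7,0,0]],"rot":[[0,0,0],[0,0,0],[0,0,0],[0,0,0]]}';  python3 - <<'E'
from h import *
p,Rc,o=state();print(L(p),R.T@o['wrist_force'])
from scipy.optimize import least_squares
def brass(n):
    i=cv2.cvtColor(capture(n),cv2.COLOR_BGR2HSV)
    m=((i[...,0]>12)&(i[...,0]<30)&(i[...,1]>120)&(i[...,2]>120))
    c=proj(n,W(12,0,61))[0].astype(int);k=np.zeros_like(m);k[c[1]-11:c[1]+12,c[0]-11:c[0]+12]=1;v,u=np.nonzero(m&k)
    if len(u)<3:return None
    uv=np.array([u.mean(),v.mean()]);s=least_squares(lambda d:(proj(n,W(d[0],d[1],61))-uv).ravel(),[20,0],x_scale=10.);return uv,s.x,len(u)
print(brass('side'),brass('top'))
E
```

```text
time: 7.1
tcp_pos: [0.5936, -0.0043, 0.175]
orientation: [0.265, 0.929, -0.071, 0.249]
wrist_force: [-0.0, 0.3, 0.5]
finger_gap: 0.0004
grasp_force: 0.0
[61.8  0.4  4.7] [0.08395901 0.25213735 0.49510437]
(array([257.33333333, 171.66666667]), array([27.2549805 ,  1.00412301]), 3) None
```

Run:
```python
from h import *
a=capture('top');b=capture('side')
A=cv2.resize(a[130:240,200:310],None,fx=5,fy=5,interpolation=cv2.INTER_CUBIC)[:, :400]
B=cv2.resize(b[140:250,225:305],None,fx=5,fy=5,interpolation=cv2.INTER_CUBIC)
cv2.imwrite('pics/d1.png',np.hstack([A,B]))
```

```text
(no output)
```

View pics/d1.png

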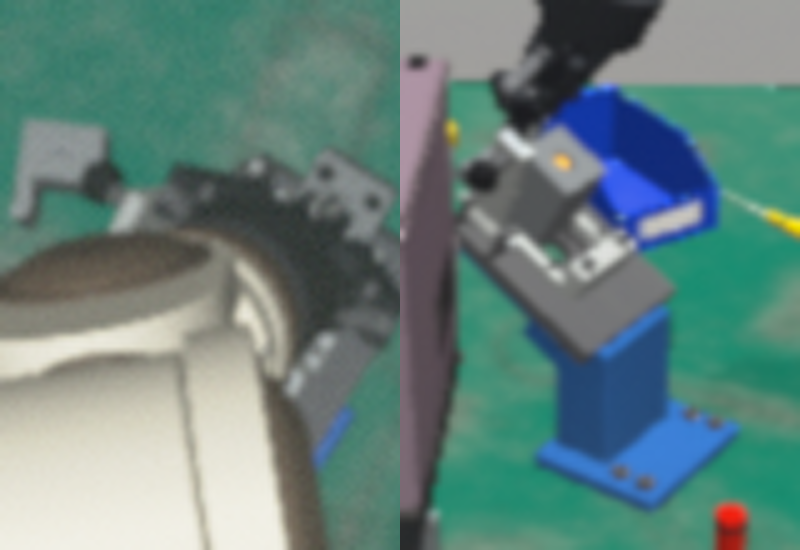

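The picture shows the bracket not moved: the pin is still at (562,160) in the right half. In the left half the foot shows just right of the gripper, near (345,185). Next I'll project the model onto these pixels.

Run:
```python
from h import *
p,Rc,o=state()
q=lambda n,X,o,s:((proj(n,X)[0]-o)*s).round(0)
for nm,X in [('tcp',p),('tcp+30 back',p-Rc[:,2]*.03),('tcp+70',p-Rc[:,2]*.07),('foot81+22',W(81,22,14)),('foot81-22',W(81,-22,14)),('foot49-22',W(49,-22,14)),('knob1.85',W(36,46+23.2+25.5,19.5+80.7-7.3)),('bore',W(27,0,62)),('bed56-52',W(56,-52,0)),('knuck49-22',W(49,-22,62)),('knuck49+22',W(49,22,62))]:
    print(nm,L(X),'top',q('top',X,[200,130],5),'side',q('side',X,[225,140],5)+[400,0])
```

```text
tcp [62.1  0.4  4.7] top [342. 193.] side [493. 178.]
tcp+30 back [62.1  0.4 34.7] top [327. 207.] side [509. 149.]
tcp+70 [62.1  0.4 74.7] top [305. 226.] side [533. 109.]
foot81+22 [81. 22. 14.] top [318. 144.] side [458. 162.]
foot81-22 [ 81. -22.  14.] top [394. 189.] side [498. 138.]
foot49-22 [ 49. -22.  14.] top [364. 242.] side [531. 169.]
knob1.85 [36.  94.7 92.9] top [101. 178.] side [483. 171.]
bore [27. -0. 62.] top [280. 280.] side [563. 157.]
bed56-52 [ 56. -52.  -0.] top [427. 255.] side [542. 160.]
knuck49-22 [ 49. -22.  62.] top [340. 266.] side [559. 123.]
knuck49+22 [49. 22. 62.] top [262. 219.] side [520. 147.]
```

Run:
```python
from h import *
a=capture('top');b=capture('side')
A=cv2.resize(a[140:190,240:290],None,fx=8,fy=8,interpolation=cv2.INTER_LANCZOS4)
B=cv2.resize(b[145:195,225:275],None,fx=8,fy=8,interpolation=cv2.INTER_LANCZOS4)
p,Rc,o=state()
I=np.hstack([A,B])
for n,off,o0 in(('top',[240,140],0),('side',[225,145],400)):
  for X,c in((p,(0,0,255)),(p-Rc[:,2]*.03,(0,255,255)),(W(81,22,14),(0,255,0)),(W(81,-22,14),(0,255,0)),(W(49,22,14),(0,255,0)),(W(49,-22,14),(0,255,0))):
    u=(proj(n,X)[0]-off+.5)*8-.5;cv2.circle(I,(int(u[0])+o0,int(u[1])),4,c,1)
cv2.imwrite('pics/d2.png',I)
```

```text
(no output)
```

View pics/d2.png

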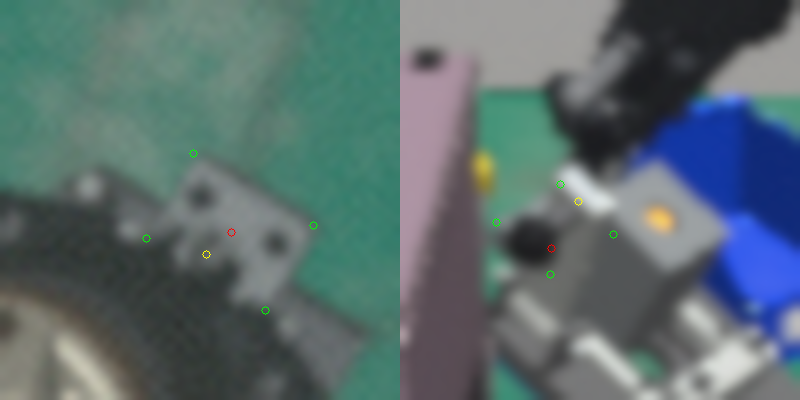

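```bash
python3 -m jog '{"claw":[0,0],"dp":[[0,0,0.6],[0,0,0.6]],"rot":[[0,0,0],[0,0,0]]}'; python3 -m jog '{"claw":[0,0],"dp":[[0,0,0.6],[0,0,0.6]],"rot":[[0,0,0],[0,0,0]]}'
python3 - <<'E'
from h import *
p,Rc,o=state();print(L(p),R.T@o['wrist_force'],o['q'])
E
```

```text
time: 7.65
tcp_pos: [0.5961, -0.0061, 0.169]
orientation: [0.265, 0.929, -0.071, 0.248]
wrist_force: [0.6, -0.6, -0.6]
finger_gap: 0.0002
grasp_force: 0.0
time: 7.9
tcp_pos: [0.5987, -0.0077, 0.1639]
orientation: [0.265, 0.929, -0.071, 0.248]
wrist_force: [-0.1, -0.3, -1.1]
finger_gap: -0.0
grasp_force: 0.0
[61.6  0.2 -8. ] [-0.51024802 -0.28323447 -0.93484644] [ 0.16217006 -0.25824478 -0.31774318  1.10189165 -0.33464533  0.64728142]
```

```bash
python3 -m jog '{"claw":[0,0,0],"dp":[[0,0,0.5],[0,0,0.8],[0,0,0.8]],"rot":[[0,0,0],[0,0,0],[0,0,0]]}'
python3 - <<'E'
from h import *
p,Rc,o=state();print(L(p),R.T@o['wrist_force'])
a=capture('top');A=cv2.resize(a[130:200,230:300],None,fx=8,fy=8,interpolation=cv2.INTER_LANCZOS4)
for k in range(0,80,10):
  u=(proj('top',p-Rc[:,2]*k/1e3)[0]-[230,130]+.5)*8-.5;cv2.circle(A,(int(u[0]),int(u[1])),3,(0,0,255) if k%30==0 else (0,255,255),1)
cv2.imwrite('pics/d3.png',A)
E
```

```text
time: 8.28
tcp_pos: [0.6021, -0.0097, 0.1573]
orientation: [0.265, 0.929, -0.071, 0.249]
wrist_force: [0.3, -0.0, 0.4]
finger_gap: -0.0
grasp_force: 0.0
[ 61.8   0.3 -15.7] [0.44104186 0.15549283 0.15719734]
```

View pics/d3.png

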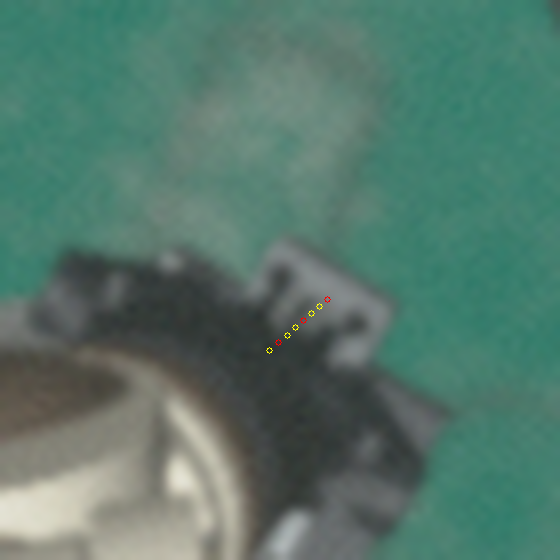

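Run:
```python
from h import *
X=np.array([.2395,.4948,.19805])
for z in(-.03,0,.03,.06,.1): print(z,proj('top',X+[0,0,z]).round(1),proj('side',X+[0,0,z]).round(1))
p,Rc,o=state()
print('now',[proj('side',p-Rc[:,2]*k/1e3).round(0).tolist() for k in(0,30,70)])
```

```text
-0.03 [[ 63.9 311.2]] [[383.1 285.8]]
0 [[ 57.5 313. ]] [[385.1 275.3]]
0.03 [[ 50.7 314.8]] [[387.2 264.3]]
0.06 [[ 43.4 316.8]] [[389.4 253. ]]
0.1 [[ 32.9 319.6]] [[392.5 237.3]]
now [[[241.0, 179.0]], [[245.0, 174.0]], [[249.0, 166.0]]]
```

Run:
```python
import cv2,numpy as np
b=cv2.imread('pics/side0.png');a=cv2.imread('pics/top0.png')
# darkest extents of gripper at start
g=cv2.cvtColor(b,cv2.COLOR_BGR2GRAY)[225:285,365:425];print('side gripper lowest dark rows');
for r in range(20,60,3): print(225+r,''.join('#' if x<70 else '.' for x in g[r]))
g=cv2.cvtColor(a,cv2.COLOR_BGR2GRAY)[300:350,0:75]
for r in range(0,50,2): print(300+r,''.join('#' if x<80 else '.' for x in g[r]))
```

```text
side gripper lowest dark rows
245 .....###.......#################............................
248 ......###.....###############...............................
251 .....#####...####.......###.................................
254 .....#################.####.................................
257 ....#######################.................................
260 ....########....#########...................................
263 ...########.....#######.....................................
266 ...########....#######......................................
269 ...#######.....######.......................................
272 ..##########................................................
275 ..###############...........................................
278 .################...........................................
281 .################...........................................
284 ################............................................
300 ...##########..............................................................
302 ############...............................................................

[... 1139 characters left out ...]
####################.....#########################..........
334 ..........########################..........####################...........
336 .........##########################.............############.##............
338 .........##################......................#############.............
340 ........#################........................############..............
342 .......##############.........................##########...................
344 ......###########.............................##...........................
346 .....######................................................................
348 ....#......................................................................
```

Run:
```python
from h import *
p,Rc,o=state()
for k in(0,30,60,73,100,150):
  for dx,dy in((0,0),(-.04,0),(.04,0),(0,.04),(0,-.04)):
    X=p-Rc[:,2]*k/1e3+Rc[:,0]*dx+Rc[:,1]*dy
    print(k,dx,dy,((proj('top',X)[0]-[230,130]+.5)*8).round(0),end=' ')
  print()
b=capture('side');cv2.imwrite('pics/s_full.png',b)
g=cv2.cvtColor(b,cv2.COLOR_BGR2GRAY)[120:195,225:290]
for r in range(0,75,2): print(120+r,''.join('#' if x<60 else '.' for x in g[r]))
print(proj('side',p),proj('side',p-Rc[:,2]*.073),proj('side',p-Rc[:,2]*.2))
```

```text
0 0 0 [327. 300.] 0 -0.04 0 [386. 195.] 0 0.04 0 [271. 402.] 0 0 0.04 [222. 237.] 0 0 -0.04 [434. 364.] 
30 0 0 [304. 321.] 30 -0.04 0 [364. 213.] 30 0.04 0 [246. 425.] 30 0 0.04 [196. 255.] 30 0 -0.04 [413. 387.] 
60 0 0 [279. 343.] 60 -0.04 0 [340. 232.] 60 0.04 0 [220. 450.] 60 0 0.04 [168. 275.] 60 0 -0.04 [391. 411.] 
73 0 0 [268. 353.] 73 -0.04 0 [330. 241.] 73 0.04 0 [208. 461.] 73 0 0.04 [155. 284.] 73 0 -0.04 [381. 422.] 
100 0 0 [243. 374.] 100 -0.04 0 [307. 260.] 100 0.04 0 [182. 485.] 100 0 0.04 [128. 304.] 100 0 -0.04 [360. 445.] 
150 0 0 [194. 417.] 150 -0.04 0 [260. 297.] 150 0.04 0 [131. 533.] 150 0 0.04 [ 73. 343.] 150 0 -0.04 [317. 492.] 
120 .................................................................
122 .................................................................
124 .................................................................
126 .................................................................
128 .................................................................
130 .................................................................
132 ...........
[... 1614 characters left out ...]
.......................###.............#####.##...
180 .......................................###.......................
182 .........................................##......................
184 .................................................................
186 .................................................................
188 .................................................................
190 .................................................................
192 .........#.......................................................
194 .........#.......................................................
[[241.39821872 179.39681604]] [[249.5645142  165.28329526]] [[265.42708679 137.85683558]]
```

```bash
python3 -m jog '{"claw":[0,0],"dp":[[0,0,0.4],[0,0,0.4]],"rot":[[0,0,0],[0,0,0]]}'|grep -A2 time;python3 -m jog '{"claw":[0,0],"dp":[[0,0,0.4],[0,0,0.4]],"rot":[[0,0,0],[0,0,0]]}'
python3 - <<'E'
from h import *
p,Rc,o=state();print(L(p),R.T@o['wrist_force'],R.T@o['torque'])
E
```

```text
time: 8.62
tcp_pos: [0.6038, -0.0102, 0.1562]
orientation: [0.264, 0.929, -0.07, 0.25]
time: 8.88
tcp_pos: [0.6044, -0.0103, 0.1561]
orientation: [0.264, 0.929, -0.069, 0.25]
wrist_force: [-45.3, 14.4, 40.6]
finger_gap: 0.0003
grasp_force: 30.7
[ 63.    1.  -17.9] [-19.62773025 -11.64522825  58.21272159] [-2.59952767  5.35968019 -0.07780243]
```

```bash
python3 -m jog '{"claw":[0,0,0,0,0],"dp":[[0,0,-2],[0,0,-7],[0,0,-12],[-3,-6,-14],[-3,-10,-14]],"rot":[[0,0,0],[0,0,0],[0,0,0],[0,0,0],[0,0,0]]}'
python3 - <<'E'
from h import *
p,Rc,o=state();print(L(p),R.T@o['wrist_force'],p)
a=capture('top');b=capture('side')
def cr(n,i):
    c=proj(n,p-Rc[:,2]*.04)[0].astype(int);q=i[c[1]-35:c[1]+35,c[0]-35:c[0]+35];q=cv2.resize(q,None,fx=5.6,fy=5.6,interpolation=cv2.INTER_LANCZOS4)
    for k in range(0,80,10):
        u=(proj(n,p-Rc[:,2]*k/1e3)[0]-c+35.5)*5.6;cv2.circle(q,(int(u[0]),int(u[1])),3,(0,0,255) if k%30==0 else (0,255,255),1)
    return q
cv2.imwrite('pics/e0.png',np.hstack([cr('top',a),cr('side',b)]))
E
```

```text
time: 9.5
tcp_pos: [0.5159, -0.0738, 0.2899]
orientation: [0.264, 0.929, -0.07, 0.251]
wrist_force: [0.8, -1.3, -0.3]
finger_gap: 0.0
grasp_force: 0.0
[ 93.9 -99.6 118.9] [ 1.01433722 -0.66072536 -0.9398201 ] [ 0.5158915  -0.07384047  0.28989795]
```

View pics/e0.png

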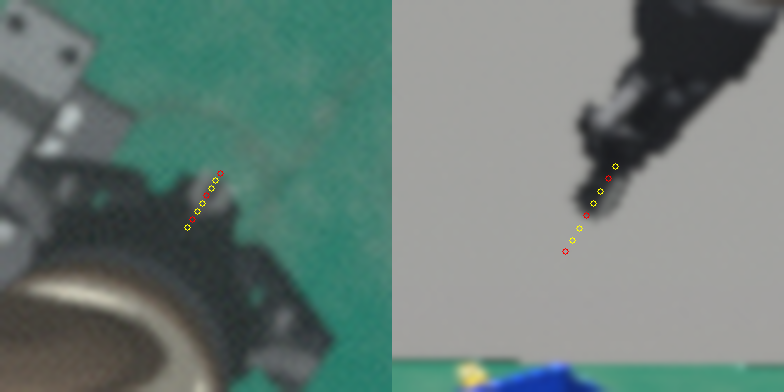

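The right half shows the fingertip ending near (590,218), about 28 mm short of the projected TCP. The left half shows it near (213,180). I'll triangulate it.

Run:
```python
from h import *
p,Rc,o=state()
def tri(pt,ps):
    ct=proj('top',p-Rc[:,2]*.04)[0].astype(int);cs=proj('side',p-Rc[:,2]*.04)[0].astype(int)
    ut=np.array(pt)/5.6-35.5+ct;us=np.array(ps)/5.6-35.5+cs
    o1,d1=ray('top',ut);o2,d2=ray('side',us)
    A=np.c_[d1,-d2];s=np.linalg.lstsq(A,o2-o1,rcond=None)[0];X1=o1+d1*s[0];X2=o2+d2*s[1];return (X1+X2)/2,np.linalg.norm(X1-X2)
for a,b in (((213,180),(198,218)),((205,195),(198,218))):
    X,e=tri(a,b);print(X,e,'tool frame mm',Rc.T@(X-p)*1e3)
m=finder
# fixture check with finder pts
print('side depth check: camera centres',-np.array(camera_info('top')['R']).T@camera_info('top')['t'],-np.array(camera_info('side')['R']).T@camera_info('side')['t'])
```

```text
[ 0.50242951 -0.07046338  0.31380815] 0.009579659593918984 tool frame mm [ -1.17635783  -1.40889585 -27.85643204]
[ 0.49949107 -0.06742926  0.31440494] 0.0037736942454054305 tool frame mm [  2.06842743  -0.3897151  -30.43114181]
side depth check: camera centres [0.37486576 0.00944229 1.1270509 ] [0.46520194 1.13788623 0.7609681 ]
```

The fingers end 30 mm short of the reported TCP along the tool axis, and the contact height agrees. I'll carry that offset from here and redo the foot push.

```bash
cat >> h.py <<'E'
from scipy.optimize import least_squares
def tip():  # true fingertip in fixture mm
    p,Rc,o=state();return L(p-Rc[:,2]*.03)
def got(P,Rt):  # send TRUE tip to P
    go(np.array(P)+Rt[:,2]*.03,Rt)
def brass(n):
    i=cv2.cvtColor(capture(n),cv2.COLOR_BGR2HSV)
    m=((i[...,0]>12)&(i[...,0]<30)&(i[...,1]>120)&(i[...,2]>120))
    c=proj(n,W(14,0,61))[0].astype(int);k=np.zeros_like(m);k[c[1]-9:c[1]+10,c[0]-9:c[0]+10]=1;v,u=np.nonzero(m&k)
    if len(u)<3:return None
    uv=np.array([u.mean(),v.mean()]);s=least_squares(lambda d:(proj(n,W(d[0],d[1],61))-uv).ravel(),[20,0],x_scale=10.);return uv.round(1),s.x.round(1),len(u)
E
python3 - <<'E'
from h import *
print(brass('side'),brass('top'));print(tip());got(W(106,0,60),RT);got(W(106,0,4.5),RT)
E
```

```text
(array([257.7, 172.3]), array([24.7,  2.3]), 3) (array([255.6, 186.6]), array([24.6,  0.2]), 13)
[  92.4 -100.2  146.9]
dp [-1.33, 10.02, 8.7] rot [0.0, 0.001, -0.002]
dp [-1.33, 10.02, 14.25] rot [0.0, 0.001, -0.002]
```

```bash
python3 -m jog '{"claw":[0,0,0,0,0,0,0,0],"dp":[[-1.3,4,0],[-1.3,9,2],[-1.3,10,8],[-1.3,10,14.2],[-1.3,10,14.2],[-0.5,10,14.2],[0.3,10,14.2],[0.8,10,14.2]],"rot":[[0,0,0],[0,0,0],[0,0,0],[0,0,0],[0,0,0],[0,0,0],[0,0,0],[0,0,0]]}'|grep -A1 force;  python3 - <<'E'
from h import *
p,Rc,o=state();print(tip(),R.T@o['wrist_force'])
E
python3 -m jog '{"claw":[0,0,0,0],"dp":[[0.4,0,0],[0.8,0,0],[1.2,0,0],[1.4,0,0]],"rot":[[0,0,0],[0,0,0],[0,0,0],[0,0,0]]}'|grep -A1 force;  python3 - <<'E'
from h import *
p,Rc,o=state();print(tip(),R.T@o['wrist_force']);print(brass('side'),brass('top'))
E
```

```text
wrist_force: [-0.3, 0.2, -0.0]
finger_gap: 0.0001
grasp_force: 0.0
[84.4  1.   6.4] [-0.3253102   0.05034362  0.14334322]
wrist_force: [-0.7, -0.2, 1.2]
finger_gap: -0.0002
grasp_force: 0.5
[69.7  0.4  4.6] [ 0.20459919 -0.47933776  1.30611999]
(array([261.7, 176.3]), array([5.6, 3.1]), 3) None
```

```bash
python3 -m jog '{"claw":[0,0,0,0],"dp":[[0.3,0,0],[0.6,0,0],[0.8,0,0],[0.8,0,0]],"rot":[[0,0,0],[0,0,0],[0,0,0],[0,0,0]]}'|grep -A1 force;  python3 - <<'E'
from h import *
p,Rc,o=state();print(tip(),R.T@o['wrist_force']);print(brass('side'))
got(W(110,0,20),RT);got(W(36,118,130),RT);got(W(36,130,80),RT)
E
```

```text
wrist_force: [5.0, -2.7, 0.8]
finger_gap: -0.0005
grasp_force: 2.3
[62.9  0.7  5. ] [ 5.33531912  0.35090161 -2.18668838]
(array([263.3, 177.7]), array([-1.3,  2.3]), 3)
dp [-4.71, -0.07, -1.49] rot [0.001, 0.002, -0.001]
dp [2.68, 11.74, -12.49] rot [0.001, 0.002, -0.001]
dp [2.69, 12.93, -7.49] rot [0.001, 0.002, -0.001]
```

```bash
python3 -m jog '{"claw":[0,0,0,0,0,0,0,0],"dp":[[-2,0,-2],[-2,0,-8],[-2,0,-13.5],[0,4,-15],[2.6,9,-15],[2.6,13,-15],[2.6,13,-12],[2.6,13,-7]],"rot":[[0,0,0],[0,0,0],[0,0,0],[0,0,0],[0,0,0],[0,0,0],[0,0,0],[0,0,0]]}'|grep -A1 force;  python3 -m jog '{"claw":[0,0,0,0,0,0,0,0],"dp":[[0,-0.5,0],[0,-2,0],[0,-3.5,0],[0,-5,0],[0,-6.5,0],[0,-8,0],[0,-9.5,0],[0,-11,0]],"rot":[[0,0,0],[0,0,0],[0,0,0],[0,0,0],[0,0,0],[0,0,0],[0,0,0],[0,0,0]]}'|grep -A1 force
python3 - <<'E'
from h import *
p,Rc,o=state();print(tip(),R.T@o['wrist_force']);print(brass('side'))
for n in('side','top'): print(capture(n) is None,[(L(d['location']),round(d['confidence'],2)) for d in finder.boxes_of(n,'strap_knob')][:2])
E
```

```text
wrist_force: [-0.1, -0.6, -0.3]
finger_gap: 0.0001
grasp_force: 0.0
wrist_force: [2.7, 1.3, -1.5]
finger_gap: -0.0001
grasp_force: 1.3
[35.7 19.3 74.4] [ 0.66131944  2.47448764 -2.06353523]
(array([263.3, 177.7]), array([-1.3,  2.3]), 3)
False [(array([36.3, 22.9, 46.5]), 0.58), (array([-67.2,  20.2, -16.4]), 0.39)]
False [(array([36.7,  7.1, 57.9]), 0.78)]
```

```bash
python3 -m jog '{"claw":[0,0,0,0,0,0,0],"dp":[[0,-0.8,0],[0,-1.6,0],[0,-0.8,-1],[0,-1.6,-4],[0,-4,-4],[0,-5.7,-4],[0,-5.7,-2.5]],"rot":[[0,0,0],[0,0,0],[0,0,0],[0,0,0],[0,0,0],[0,0,0],[0,0,0]]}'|grep -A1 force;  python3 -m jog '{"claw":[0,0,0,0,0,0],"dp":[[0,0,1.5],[0,0,3],[0,0,4],[0,0,4.5],[0,0,4.8],[0,0,4.8]],"rot":[[0,0,0],[0,0,0],[0,0,0],[0,0,0],[0,0,0],[0,0,0]]}'|grep -A1 force
python3 - <<'E'
from h import *
p,Rc,o=state();print(tip(),R.T@o['wrist_force']);print(brass('side'))
E
```

```text
wrist_force: [-0.1, 0.2, -0.4]
finger_gap: 0.0
grasp_force: 0.0
wrist_force: [-69.8, -65.1, 32.8]
finger_gap: -0.0002
grasp_force: 47.5
[ 35.5 -51.8  50.9] [ -5.22843023 -92.09105976  40.85286363]
(array([263.3, 177.7]), array([-1.3,  2.3]), 3)
```

```bash
python3 -m jog '{"claw":[0,0,0,0,0],"dp":[[0,-1.2,-0.5],[0,-1.5,-3],[0,-1.5,-6],[0,-1.5,-8],[0,-1.5,-8]],"rot":[[0,0,0],[0,0,0],[0,0,0],[0,0,0],[0,0,0]]}'|grep -A1 force
python3 - <<'E'
from h import *
p,Rc,o=state();print(tip(),R.T@o['wrist_force']);print(brass('side'))
ks=[]
for n in('side','top'):
    capture(n);m=finder.cut_out(n,'strap_knob');print(n,[(round(d['confidence'],2),int(d['region'].sum()),np.argwhere(d['region']).mean(0)[::-1].round(1)) for d in m][:2],[L(d['location']) for d in finder.boxes_of(n,'strap_knob')][:2])
for th in(.1,.3,.5,.6,.7,.8,1): 
    X=W(36,46-84*np.cos(th)+26.5*np.sin(th),19.5+84*np.sin(th)+26.5*np.cos(th));print(th,L(X),proj('side',X).round(1),proj('top',X).round(1))
E
```

```text
wrist_force: [0.7, 0.6, -0.5]
finger_gap: 0.0001
grasp_force: 0.0
[ 36.4 -50.9 131.6] [-0.01500985  0.85925065 -0.61046211]
(array([263.3, 177.7]), array([-1.3,  2.3]), 3)
side [(0.53, 185, array([250.9, 176.5]))] [array([35.6, 12.9, 32.3])]
top [(0.9, 408, array([260.8, 180.1]))] [array([35.8, -2. , 38.2]), array([20.2,  9. , 23.4])]
0.1 [ 36.  -34.9  54.3] [[260.9 167.3]] [[270.8 189.6]]
0.3 [ 36.  -26.4  69.6] [[261.3 165.2]] [[266.2 189.5]]
0.5 [ 36. -15.  83.] [[261.  163.7]] [[260.6 188.5]]
0.6 [36.  -8.4 88.8] [[260.5 163.2]] [[257.6 187.7]]
0.7 [36.  -1.2 93.9] [[259.9 163. ]] [[254.4 186.7]]
0.8 [36.   6.5 98.2] [[259.  162.9]] [[251.  185.4]]
1 [ 36.   22.9 104.5] [[256.8 163.4]] [[244.3 182.5]]
```

Run:
```python
from h import *
I={n:cv2.GaussianBlur(cv2.cvtColor(capture(n),cv2.COLOR_BGR2GRAY),(5,5),0) for n in('side','top')}
for th in np.arange(0,2,.1):
    c,s=np.cos(th),np.sin(th)
    K=W(36,46-84*c+26.5*s,19.5+84*s+26.5*c);T=W(36,46-50*c+5*s,19.5+50*s+5*c)
    print(th.round(1),[int(I[n][tuple(proj(n,X)[0].round().astype(int)[::-1])]) for X in(K,T) for n in I])
a=capture('side');A=a[140:210,220:300];b=capture('top')[145:215,215:295]
cv2.imwrite('pics/f0.png',np.hstack([cv2.resize(x,None,fx=5,fy=5,interpolation=cv2.INTER_CUBIC) for x in(b,A)]))
```

```text
0.0 [68, 88, 223, 187]
0.1 [42, 58, 223, 188]
0.2 [46, 59, 220, 188]
0.3 [49, 102, 222, 188]
0.4 [53, 107, 211, 186]
0.5 [53, 96, 211, 183]
0.6 [56, 90, 183, 181]
0.7 [56, 102, 183, 173]
0.8 [56, 101, 183, 173]
0.9 [56, 134, 156, 171]
1.0 [57, 106, 156, 151]
1.1 [57, 107, 126, 122]
1.2 [56, 104, 126, 112]
1.3 [49, 101, 105, 122]
1.4 [55, 100, 133, 117]
1.5 [76, 99, 127, 107]
1.6 [118, 100, 144, 105]
1.7 [128, 99, 154, 103]
1.8 [129, 92, 160, 103]
1.9 [127, 114, 167, 103]
```

View pics/f0.png

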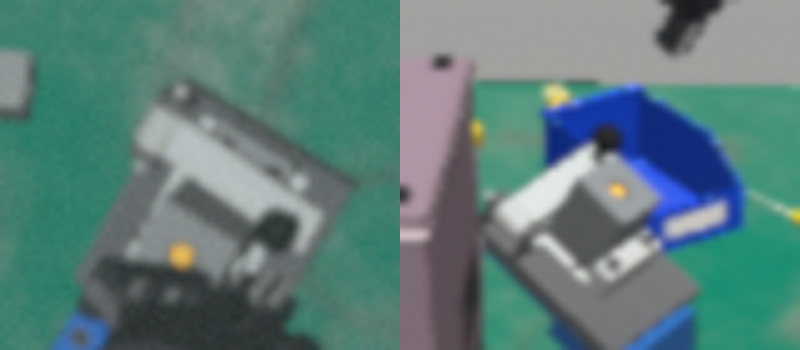

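The last picture shows the strap nearly shut, with the knob at (277,230) in the left half and (607,138) in the right, an angle of about 0.1. The pin still shows at (182,257). Next comes a gentle press on the knob.

```bash
python3 -m jog '{"claw":[0,0,0,0,0],"dp":[[0,1.4,2],[0,1.4,5],[0,1.4,6.5],[0,1.4,7.1],[0,1.4,7.1]],"rot":[[0,0,0],[0,0,0],[0,0,0],[0,0,0],[0,0,0]]}'|grep -A1 force
python3 - <<'E'
from h import *
p,Rc,o=state();print(tip(),R.T@o['wrist_force'])
E
python3 -m jog '{"claw":[0,0,0],"dp":[[0,0,0.2],[0,0,0.4],[0,0,0.5]],"rot":[[0,0,0],[0,0,0],[0,0,0]]}'|grep -A1 force
python3 - <<'E'
from h import *
p,Rc,o=state();print(tip(),R.T@o['wrist_force'])
E
```

```text
wrist_force: [-0.4, 0.2, 0.6]
finger_gap: 0.0004
grasp_force: 0.0
[ 36.2 -37.7  61. ] [-0.07890057 -0.08409636  0.78556493]
wrist_force: [-0.6, -0.8, 0.6]
finger_gap: -0.0004
grasp_force: 0.4
[ 36.2 -37.5  55.9] [ 0.22563107 -0.98442414  0.54238048]
```

```bash
python3 -m jog '{"claw":[0,0,0],"dp":[[0,0,0.15],[0,0,0.3],[0,0,0.3]],"rot":[[0,0,0],[0,0,0],[0,0,0]]}'|grep -A1 force
python3 - <<'E'
from h import *
p,Rc,o=state();print(tip(),R.T@o['wrist_force'],o['time']);print(brass('side'))
E
```

```text
wrist_force: [-6.8, 2.5, 5.8]
finger_gap: -0.0001
grasp_force: 4.1
[ 36.1 -37.5  53.3] [-3.26831901 -1.4308858   8.61550439] 18.325
(array([263.3, 177.7]), array([-1.3,  2.3]), 3)
```

```bash
cat >> h.py <<'E'
def down(yaw_x):  # vertical tool; x_t = -(heading yaw_x), y_t = heading+90
    c,s=np.cos(yaw_x),np.sin(yaw_x);return np.array([[-c,-s,0],[-s,c,0],[0,0,-1.]])
E
python3 - <<'E'
from h import *
got([.4936,-.3492,.17],down(-.9726));print(state()[0])
E
```

```text
dp [-9.21, -30.79, 9.71] rot [0.11, 0.516, 0.408]
[ 0.54677828 -0.01992614  0.17823801]
```

```bash
python3 -m jog '{"claw":[0,0,4,4,4,4,4,4],"dp":[[0,0,-4],[-0.5,-4,-5],[-2,-9,-3],[-3.5,-14,-1],[-5,-19,2],[-6.5,-24,5],[-9.2,-30.8,9.7],[-9.2,-30.8,9.7]],"rot":[[0,0,0],[0,0,0],[0.03,0.13,0.1],[0.06,0.26,0.2],[0.09,0.4,0.3],[0.11,0.516,0.408],[0.11,0.516,0.408],[0.11,0.516,0.408]]}' 40|grep -A1 force
python3 - <<'E'
from h import *
got([.4936,-.3492,.17],down(-.9726));got([.4936,-.3492,.04],down(-.9726));print(state()[0])
a=capture('top')
# refit bin with fresh picture
hue=cv2.cvtColor(a,cv2.COLOR_BGR2HSV)
m=(hue[...,0]>105)&(hue[...,0]<130)&(hue[...,1]>150);m[:,:330]=0;m[:160]=0;m[245:]=0;m[:,415:]=0
print(m.sum(),[(d['location'],d['confidence']) for d in finder.boxes_of('top','bin_mid')])
E
```

```text
wrist_force: [0.1, 1.0, -0.8]
finger_gap: 0.0402
grasp_force: 0.0
dp [0.2, 0.25, -0.35] rot [-0.002, -0.003, -0.003]
dp [0.16, 0.27, 12.65] rot [-0.002, -0.003, -0.003]
[ 0.49265823 -0.35228592  0.13647306]
2041 [([0.5248, -0.3121, 0.0022], 0.86)]
```

```bash
python3 -m jog '{"claw":[4,4,4,4,0,0,0,0],"dp":[[0.1,0.2,5],[0.1,0.2,10],[0.1,0.2,12.6],[0.1,0.2,12.6],[0.1,0.2,12.6],[0.1,0.2,12.6],[0.1,0.2,12.6],[0.1,0.2,12.6]],"rot":[[0,0,0],[0,0,0],[0,0,0],[0,0,0],[0,0,0],[0,0,0],[0,0,0],[0,0,0]]}' 50
python3 - <<'E'
from h import *
p=state()[0];print(p)
c=np.array([.635,-.030]);f=np.array([.85,-.527]);n=np.array([-.527,-.85])
g=np.r_[c+.02*f+.051*n,p[2]];print('target',g);go(g,down(-.5553))
E
```

```text
time: 20.48
tcp_pos: [0.4955, -0.3479, 0.0157]
orientation: [0.468, 0.884, -0.0, 0.001]
wrist_force: [0.3, 0.9, 8.1]
finger_gap: 0.001
grasp_force: 49.8
[ 0.49553232 -0.34787764  0.01567115]
target [ 0.625123   -0.08389     0.01567115]
dp [14.53, 25.57, -0.01] rot [0.0, 0.003, -0.418]
```

```bash
python3 -m jog '{"claw":[0,0,0,0,0,0,0,0],"dp":[[0,0,-1],[0.6,3,-1],[1.6,6,-1],[2.6,9.5,-1],[3.6,13,-1],[5.1,16.7,-1],[5.1,16.7,-1],[8,19,-1]],"rot":[[0,0,0],[0,0,-0.05],[0,0,-0.15],[0,0,-0.25],[0,0,-0.35],[0,0,-0.418],[0,0,-0.418],[0,0,-0.418]]}' 60|grep -A1 force
python3 - <<'E'
from h import *
p,Rc,o=state();go([.62512,-.08389,p[2]],down(-.5553));print(p,o['finger_gap'])
def binpos(n='top'):
    h=cv2.cvtColor(capture(n),cv2.COLOR_BGR2HSV);m=(h[...,0]>105)&(h[...,0]<130)&(h[...,1]>150)&(h[...,2]>60);return m
print(cv2.minAreaRect(np.argwhere(binpos()[:, 270:])[:,::-1].astype(np.float32)))
print([(d['location'],d['confidence']) for d in finder.boxes_of('top','bin_mid')])
E
```

```text
wrist_force: [-0.4, 0.3, -1.6]
finger_gap: 0.0012
grasp_force: 50.0
dp [3.27, 8.77, -0.01] rot [-0.001, 0.0, -0.002]
[ 0.606465   -0.17564611  0.02371895] 0.0011573738830301982
((39.75129318237305, 170.85491943359375), (34.407188415527344, 59.02488327026367), 30.25643539428711)
[([0.6082, -0.1189, 0.0132], 0.79), ([0.4305, 0.2958, 0.0991], 0.29)]
```

```bash
python3 -m jog '{"claw":[0,0,0,0,0,0,0,0],"dp":[[0.5,2,0],[1.3,4.5,0],[2.3,7,0],[3.3,8.8,0],[3.3,8.8,0.4],[3.3,8.8,0.8],[3.3,8.8,1.0],[3.3,8.8,1.0]],"rot":[[0,0,0],[0,0,0],[0,0,0],[0,0,0],[0,0,0],[0,0,0],[0,0,0],[0,0,0]]}'|grep -A1 force
python3 - <<'E'
from h import *
p,Rc,o=state();print(p,o['wrist_force']);f=np.array([.85,-.527]);n=np.array([-.527,-.85])
capture('top');b=finder.boxes_of('top','bin_mid');print([(d['location'],d['confidence']) for d in b])
c=p[:2]-.02*f-.051*n;ct=O[:2]+.055*f;print('bin est',c,'catch in bin',(ct-c)@f,-(ct-c)@n)
print(brass('side'),brass('top'))
E
```

```text
wrist_force: [-7.1, 4.4, 14.5]
finger_gap: 0.0015
grasp_force: 52.5
[ 0.62488429 -0.0824773   0.0156793 ] [-7.13883645  4.37159966 14.54675998]
[([0.6667, -0.02, 0.0048], 0.97), ([0.3792, 0.2187, 0.0096], 0.48)]
bin est [ 0.63476129 -0.0285873 ] catch in bin -0.043984877511920095 -0.0014855499344009447
(array([258.1, 169.2]), array([ 33.2, -10.5]), 11) (array([250.9, 195.6]), array([-2.2, -0.4]), 11)
```

```bash
python3 -m jog '{"claw":[4,4,4,4,4,4,4,4],"dp":[[0,0,0],[0,0,0],[0,0,-3],[0,0,-9],[0,0,-15],[2,0,-21],[6,2,-25],[10,5,-27]],"rot":[[0,0,0],[0,0,0],[0,0,0],[0,0,0],[0,0,0],[0,0,0],[0,0,0],[0,0,0]]}' 80|grep -A1 force
python3 - <<'E'
from h import *
p,Rc,o=state();print(p)
a=capture('top').astype(int);b=capture('side').astype(int);obs={}
for n,i,box in(('top',a,(140,170,222,245)),('side',b,(270,310,235,275))):
    q=(i[...,2]>110)&(i[...,1]<80)&(i[...,0]<80);v,u=np.nonzero(q);k=(u>box[0])&(u<box[1])&(v>box[2])&(v<box[3]);obs[n]=np.array([u[k].mean(),v[k].mean()]);print(n,obs[n],k.sum(),v[k].min(),v[k].max())
# model: visible handle points: side = near face mid-height; fit x,y by column(side) and top centroid
ph=np.linspace(0,2*np.pi,24,endpoint=False)
def vis(n,x,y):
    C=-np.array(camera_info(n)['R']).T@camera_info(n)['t'];m=np.zeros((384*4,512*4),np.uint8)
    P=np.vstack([np.c_[x+.009*np.cos(ph),y+.009*np.sin(ph),np.full(24,z)] for z in(.078,.136)])
    h=cv2.convexHull((proj(n,P)*4+2).round().astype(np.int32));cv2.fillConvexPoly(m,h,1);v,u=np.nonzero(m);return np.array([u.mean(),v.mean()])/4-.375
s=least_squares(lambda q:np.r_[vis('top',*q)-obs['top'],vis('side',*q)-obs['side']],[.4345,.304],diff_step=.01,x_scale=.01);print('punch',s.x,s.fun)
X=s.x;got([X[0],X[1],.20],down(YAW));got([X[0],X[1],.088],down(YAW))
capture('top');print([(d['location'],d['confidence']) for d in finder.boxes_of('top','bin_mid')])
E
```

```text
wrist_force: [0.2, 0.5, -0.3]
finger_gap: 0.04
grasp_force: 0.0
[0.56617747 0.01304086 0.28591961]
top [150.13043478 232.82608696] 23 231 235
side [290.42156863 250.23529412] 102 241 260
punch [0.43609547 0.30729413] [ 0.38535274 -0.23414788  0.28687597  0.59342195]
dp [26.36, 17.97, 11.66] rot [0.003, 0.003, 0.003]
dp [26.4, 17.94, 22.86] rot [0.003, 0.003, 0.003]
[]
```

```bash
python3 -m jog '{"claw":[5,5,5,5,5,5,5,5],"dp":[[4,3,0],[9,6,0],[14,9,1],[19,12.5,4],[24,16,8],[26.4,18,11.7],[26.4,18,11.7],[26.4,18,11.7]],"rot":[[0,0,0],[0,0,0],[0,0,0],[0,0,0],[0,0,0],[0,0,0],[0,0,0],[0,0,0]]}'|grep -A1 force
python3 - <<'E'
from h import *
p,Rc,o=state();print(p,np.degrees(Ro.from_matrix(down(YAW).T@Rc).as_rotvec()));got([.4361,.3073,.088],down(YAW))
a=capture('side');h=cv2.cvtColor(a,cv2.COLOR_BGR2HSV)
a=a.astype(int);q=(a[...,2]>110)&(a[...,1]<80)&(a[...,0]<80);v,u=np.nonzero(q);k=(u>270)&(u<310)&(v>235)&(v<275);print(u[k].mean(),v[k].mean(),k.sum())
g=cv2.cvtColor(a.astype(np.uint8),cv2.COLOR_BGR2GRAY)[205:262,262:322]
for r in range(0,57,2): print(205+r,''.join('#' if x<60 else 'r' if y else '.' for x,y in zip(g[r],q[205+r,262:322])))
E
```

```text
wrist_force: [-0.1, -0.6, 0.7]
finger_gap: 0.0497
grasp_force: 0.0
[0.43722647 0.30429331 0.1661261 ] [0.08510242 0.02492243 0.01073758]
dp [0.25, 0.21, 10.81] rot [-0.001, -0.0, -0.0]
290.46666666666664 250.27619047619046 105
205 .............###.####################.................#####.
207 ............###########...####.######..................#####
209 .............##########...##...######....................###
211 .............####.######.###...######.....................##
213 .............##############....######.......................
215 ...............###########.....######.......................
217 ....................####............#.......................
219 ....................####....................................
221 ....................####....................................
223 ....................####....................................
225 ......................##....................................
227 ............................................................
229 ............................................................
231 ........................
[... 311 characters left out ...]
..................rrr.............................
243 ..........................rrrrrr............................
245 ...........................rrrrr............................
247 ..........................rrrrrr............................
249 ..........................rrrrrr............................
251 ..........................rrrrrr............................
253 ..........................rrrrrr............................
255 ..........................rrrrr.............................
257 ..........................rrrrr.............................
259 ..........................rrrrr.............................
261 ............................................................
```

```bash
python3 -m jog '{"claw":[5,5,5,5,0,0,0,0],"dp":[[0.2,0.2,4],[0.2,0.2,8],[0.2,0.2,10.8],[0.2,0.2,10.8],[0.2,0.2,10.8],[0.2,0.2,10.8],[0.2,0.2,10.8],[0.2,0.2,10.8]],"rot":[[0,0,0],[0,0,0],[0,0,0],[0,0,0],[0,0,0],[0,0,0],[0,0,0],[0,0,0]]}' 80
python3 - <<'E'
from h import *
print(state()[0])
E
```

```text
time: 26.02
tcp_pos: [0.437, 0.3078, 0.0605]
orientation: [0.274, 0.962, 0.0, 0.001]
wrist_force: [-0.2, -4.1, 5.8]
finger_gap: 0.0162
grasp_force: 77.8
[0.43700781 0.30782079 0.06050053]
```

```bash
python3 -m jog '{"claw":[0,0,0,0,0],"dp":[[0,0,-3],[0,0,-8],[0,0,-13],[0,0,-17],[0,0,-17]],"rot":[[0,0,0],[0,0,0],[0,0,0],[0,0,0],[0,0,0]]}' 80
cat >> h.py <<'E'
def brass2(n,plot=False):
    i=capture(n).astype(float);c=proj(n,W(-1.5,0.5,61))[0].round().astype(int)
    w=5;q=i[c[1]-w:c[1]+w+1,c[0]-w:c[0]+w+1];s=np.clip(q[...,2]-q[...,0]-25,0,None)
    v,u=np.mgrid[-w:w+1,-w:w+1];uv=np.array([(s*u).sum(),(s*v).sum()])/s.sum()+c
    f=least_squares(lambda d:(proj(n,W(d[0],d[1],61))-uv).ravel(),[0,0],x_scale=10.);return uv.round(2),f.x.round(2),s.max(),(s>30).sum()
E
python3 - <<'E'
from h import *
p,Rc,o=state()
print(brass2('side'),brass2('top'))
for n in('side','top'):
    for d in finder.cut_out(n,'punch_grip')[:2]:
        v,u=np.nonzero(d['region']);print(n,d['confidence'],u.min(),u.max(),v.min(),v.max(),len(u))
    print('expect tip',proj(n,p+Rc[:,2]*.0505),'collar',proj(n,p-Rc[:,2]*.0095),'top',proj(n,p-Rc[:,2]*.0755))
go(W(-1.8,.8,62+15+50.5+30),RT)
E
```

```text
time: 26.65
tcp_pos: [0.4373, 0.3087, 0.2327]
orientation: [0.274, 0.962, 0.003, 0.002]
wrist_force: [-0.3, 0.0, -2.1]
finger_gap: 0.0164
grasp_force: 78.3
(array([263.16, 177.6 ]), array([-0.78,  2.68]), np.float64(104.0), np.int64(6)) (array([250.9 , 195.55]), array([-2.07, -0.29]), np.float64(104.0), np.int64(17))
side 0.58 287 297 202 228 148
expect tip [[290.95359659 228.46399397]] collar [[291.80680118 209.07687807]] top [[292.81308155 186.38741428]]
expect tip [[141.28315006 229.99344088]] collar [[133.3243344  228.35582019]] top [[123.26201769 226.28246921]]
dp [-16.69, -18.17, -4.8] rot [-0.002, -0.525, 0.001]
```

```bash
python3 -m jog '{"claw":[0,0,0,0,0,0,0,0],"dp":[[-3,-3,-2],[-6,-6,-4],[-9,-9,-5],[-12,-12,-5],[-15,-15,-5],[-16.7,-18.2,-4.8],[-16.7,-18.2,-4.8],[-16.7,-18.2,-4.8]],"rot":[[0,0,0],[0,-0.1,0],[0,-0.2,0],[0,-0.3,0],[0,-0.42,0],[0,-0.525,0],[0,-0.525,0],[0,-0.525,0]]}'|grep -A1 force
cat >> h.py <<'E'
def shank(off=.0505):
    p,Rc,o=state()
    for n in('side','top'):
        im=capture(n);g=im.astype(int)
        print(n,'pred tip',proj(n,p+Rc[:,2]*off)[0].round(1),'pred collar',proj(n,p-Rc[:,2]*.0095)[0].round(1))
        for d in finder.cut_out(n,'punch_grip')[:1]:
            m=d['region'];v,u=np.nonzero(m);print(d['confidence'],[(int(r),u[v==r].min(),u[v==r].max()) for r in np.unique(v)])
E
python3 - <<'E'
from h import *
p,Rc,o=state();print(L(p),np.degrees(Ro.from_matrix(RT.T@Rc).as_rotvec()),o['finger_gap'],o['time'])
shank();go(W(-1.4,1.2,62+15+50.5),RT)
E
```

```text
wrist_force: [-0.8, -0.3, -1.1]
finger_gap: 0.0163
grasp_force: 78.4
[ -1.5   1.1 158.1] [-0.01263466  0.01567814 -0.02138969] 0.016321215756063722 27.85
side pred tip [269.6 168.2] pred collar [277.8 155.3]
0.5 [(151, np.int64(275), np.int64(277)), (152, np.int64(274), np.int64(279)), (153, np.int64(274), np.int64(280)), (154, np.int64(274), np.int64(281)), (155, np.int64(274), np.int64(282)), (156, np.int64(274), np.int64(282)), (157, np.int64(274), np.int64(282)), (158, np.int64(273), np.int64(281)), (159, np.int64(273), np.int64(279)), (160, np.int64(272), np.int64(277)), (161, np.int64(272), np.int64(276)), (162, np.int64(271), np.int64(275)), (163, np.int64(271), np.int64(274)), (164, np.int64(270), np.int64(274)), (165, np.int64(270), np.int64(273)), (166, np.int64(270), np.int64(272)), (167, np.int64(270), np.int64(271))]
top pred tip [244.7 200.7] pred collar [236.3 208.8]
0.65 [(200, np.int64(244), np.int64(244)), (201, np.int64(242), np.int64(245)), (202, np.int64(241), np.int64(244)), (203, np.int64(233), np.int64(243)), (204, np.int64(232), np.int64(243)), (205, np.int64(231), np.int64(242)), (206, np.int64(231), np.int64(242)), (207, np.int64(231), np.int64(242)), (208, np.int64(230), np.int64(242)), (209, np.int64(230), np.int64(242)), (210, np.int64(229), np.int64(242)), (211, np.int64(228), np.int64(241)), (212, np.int64(227), np.int64(240)), (213, np.int64(227), np.int64(235)), (214, np.int64(226), np.int64(234)), (215, np.int64(225), np.int64(233)), (216, np.int64(224), np.int64(232)), (217, np.int64(224), np.int64(231)), (218, np.int64(223), np.int64(229)), (219, np.int64(224), np.int64(228)), (220, np.int64(224), np.int64(226))]
dp [0.03, -0.04, 3.06] rot [-0.0, 0.0, 0.001]
```

Run:
```python
from h import *
p,Rc,o=state()
B={'side':np.array([263.16,177.6]),'top':np.array([250.9,195.55])}
rows={'side':[(162,273),(163,272.5),(164,272),(165,271.5),(166,271)],'top':[(201,243.5),(202,242.5)]}
def perp(n,q,dxy):
    X=p+R@(np.r_[dxy,0]/1e3);a=proj(n,X+Rc[:,2]*.0505)[0];b=proj(n,X)[0];d=(a-b)/np.linalg.norm(a-b);w=np.array(q)-a;return d[0]*w[1]-d[1]*w[0]
for n in B:
    base=perp(n,B[n],[0,0]);J=[perp(n,B[n],e)-base for e in([1,0],[0,1])]
    obs=np.mean([perp(n,(u,r),[0,0]) for r,u in rows[n]]);print(n,'bore off',base,'J',J,'punch obs off',obs)
b=[];A=[]
for n in B:
    base=perp(n,B[n],[0,0]);A.append([perp(n,B[n],e)-base for e in([1,0],[0,1])]);obs=np.mean([perp(n,(u,r),[0,0]) for r,u in rows[n]]);b.append((base,base-obs))
print(np.linalg.solve(A,-np.array(b)))
```

```text
side bore off 0.18662955795207914 J [np.float64(-0.2952336996273397), np.float64(-0.0852423084043572)] punch obs off 0.04427095351323955
top bore off 0.8273973988017214 J [np.float64(0.11100335112341497), np.float64(0.3921046029108948)] punch obs off -0.35958018686602544
[[ 1.35190172  1.47694934]
 [-2.49286291 -3.44531511]]
```

```bash
python3 -m jog '{"claw":[0,0,0,0],"dp":[[-0.14,-0.28,1.5],[-0.14,-0.28,3],[-0.14,-0.28,4],[-0.14,-0.28,4]],"rot":[[0,0,0],[0,0,0],[0,0,0],[0,0,0]]}'|grep -A1 force
python3 - <<'E'
from h import *
p,Rc,o=state();print(L(p),o['wrist_force']);shank()
for n in('side','top'):
    i=capture(n);c=proj(n,p+Rc[:,2]*.055)[0].round().astype(int);print(n,c)
    for r in range(c[1]-7,c[1]+8): print(r,' '.join('%3d'%(int(i[r,k,2])-int(i[r,k,0])) for k in range(c[0]-9,c[0]+10)),'|',' '.join('%3d'%i[r,k,1] for k in range(c[0]-9,c[0]+10)))
E
```

```text
wrist_force: [-0.3, -0.6, -1.7]
finger_gap: 0.0163
grasp_force: 78.5
[ -0.2  -2.6 117.1] [-0.28506918 -0.61803784 -1.65400277]
side pred tip [264.7 175.8] pred collar [272.5 163.5]
top pred tip [251.4 196.1] pred collar [243.7 203.5]
0.53 [(197, np.int64(249), np.int64(250)), (198, np.int64(246), np.int64(250)), (199, np.int64(241), np.int64(249)), (200, np.int64(240), np.int64(249)), (201, np.int64(239), np.int64(249)), (202, np.int64(239), np.int64(249)), (203, np.int64(239), np.int64(249)), (204, np.int64(238), np.int64(249)), (205, np.int64(238), np.int64(249)), (206, np.int64(237), np.int64(248)), (207, np.int64(236), np.int64(246)), (208, np.int64(235), np.int64(243)), (209, np.int64(234), np.int64(242)), (210, np.int64(233), np.int64(240)), (211, np.int64(233), np.int64(239)), (212, np.int64(233), np.int64(237)), (213, np.int64(234), np.int64(235))]
side [264 177]
170 -21 -13  -7  -4  -2  -2  -2  -3  -8 -11  -9  -4  -1  -1  -5 -11 -15 -14 -11 | 160 169 152  94  44  39  51  75 102 124 134 131 123 119 124 135 140 141 143
171 -13  -6  -2  -1  -1  -3  -4  -6  -8 -11  -7  -1   0  -
[... 3837 characters left out ...]
 104 103 102 109 114 115 122 125 134 139 142 142 137 136 116 101 123
200  -4  -6  -7  -4  -4  -4  -5  -6  -8  -9 -10  -9 -10  -9  -8 -12  -8  -7  -5 | 101 106 106 105  99 101 113 124 130 135 140 142 140 138 139 128 103  95 119
201   2  -1  -6  -7  -7  -5  -6  -6  -8 -10  -9  -9 -10 -11 -10  -8  -8  -9  -5 |  97 101 105 106 102 101 117 132 139 141 137 139 139 139 135 115  94  98 137
202  25  16   2  -3  -5  -4  -7  -6  -9 -10 -10  -9  -9 -10  -9  -7  -5  -7  -7 |  74  81  97 105 106 103 114 135 138 138 139 140 142 137 122 104  93 103 142
203  57  39  19   3  -4  -3  -5  -7  -8  -8  -9  -8  -8  -8  -8  -6  -4  -5  -7 |  52  62  84  99 106 103 111 126 139 139 137 141 141 130 116 112 116 117 132
```

```bash
python3 -m jog '{"claw":[0,0,0,0],"dp":[[0,0.12,0.2],[0,0.12,0.5],[0,0.12,0.8],[0,0.12,0.8]],"rot":[[0,0,0],[0,0,0],[0,0,0],[0,0,0]]}'|grep -A1 force
python3 - <<'E'
from h import *
p,Rc,o=state();print(L(p),L(p)[2]-50.5,R.T@o['wrist_force'],R.T@o['torque'])
E
```

```text
wrist_force: [0.2, 0.5, -2.5]
finger_gap: 0.0161
grasp_force: 78.5
[ 1.000e-01 -8.000e-01  1.099e+02] 59.400000000000006 [-1.37004395  0.5041491  -2.14851766] [0.3446684  0.79020895 0.03335642]
```

```bash
python3 -m jog '{"claw":[0,0,0,0],"dp":[[0,0,0.2],[0,0,0.4],[0,0,0.6],[0,0,0.6]],"rot":[[0,0,0],[0,0,0],[0,0,0],[0,0,0]]}'|grep -A1 force
python3 - <<'E'
from h import *
p,Rc,o=state();print(L(p),L(p)[2]-50.5,R.T@o['wrist_force'],R.T@o['torque'],o['time'])
E
```

```text
wrist_force: [0.5, 2.0, -0.4]
finger_gap: 0.0161
grasp_force: 78.6
[ 1.000e-01 -8.000e-01  1.039e+02] 53.400000000000006 [-0.72821891  1.98237683 -0.01842668] [ 0.35689443  1.00265656 -0.01136136] 29.85
```

```bash
python3 -m jog '{"claw":[0,0,0,0,0],"dp":[[0,0,0.25],[0,0,0.5],[0,0,0.75],[0,0,1.0],[0,0,1.0]],"rot":[[0,0,0],[0,0,0],[0,0,0],[0,0,0],[0,0,0]]}'|grep -A1 force
python3 - <<'E'
from h import *
p,Rc,o=state();print(L(p),L(p)[2]-50.5,R.T@o['wrist_force'],R.T@o['torque'],o['time'],brass2('side'))
shank()
E
```

```text
wrist_force: [-1.1, 2.2, -0.9]
finger_gap: 0.0165
grasp_force: 78.5h.py:46: RuntimeWarning: invalid value encountered in divide
  v,u=np.mgrid[-w:w+1,-w:w+1];uv=np.array([(s*u).sum(),(s*v).sum()])/s.sum()+c
Traceback (most recent call last):
  File "h.py", line 47, in brass2
    f=least_squares(lambda d:(proj(n,W(d[0],d[1],61))-uv).ravel(),[0,0],x_scale=10.);return uv.round(2),f.x.round(2),s.max(),(s>30).sum()
ValueError: Residuals are not finite in the initial point.
```

```bash
python3 -m jog '{"claw":[0,0,0,0,0,0,0,0],"dp":[[0,0,0.4],[0,0,0.8],[0,0,1.2],[0,0,1.6],[0,0,2.0],[0,0,2.4],[0,0,2.6],[0,0,2.6]],"rot":[[0,0,0],[0,0,0],[0,0,0],[0,0,0],[0,0,0],[0,0,0],[0,0,0],[0,0,0]]}'|grep -A1 force
python3 - <<'E'
from h import *
p,Rc,o=state();print(L(p),L(p)[2]-50.5,R.T@o['wrist_force'],R.T@o['torque'],o['time'])
shank()
for n in('top','side'):
    i=capture(n).astype(int);q=(i[...,2]-i[...,0]>50)&(i[...,1]-i[...,0]>20);v,u=np.nonzero(q);k=(u>235)&(u<330)&(v>125)&(v<215);print(n,list(zip(u[k],v[k]))[:40])
E
```

```text
wrist_force: [0.3, 2.2, -2.7]
finger_gap: 0.0164
grasp_force: 78.5
[ 0.2 -1.1 67.9] 17.400000000000006 [-2.16382147  2.00505114 -1.8536088 ] [0.4441383  1.03153718 0.05523377] 31.525
side pred tip [258.3 185.3] pred collar [265.7 173.7]
0.57 [(170, np.int64(263), np.int64(265)), (171, np.int64(262), np.int64(266)), (172, np.int64(262), np.int64(268)), (173, np.int64(262), np.int64(270)), (174, np.int64(262), np.int64(270)), (175, np.int64(262), np.int64(270)), (176, np.int64(262), np.int64(269)), (177, np.int64(262), np.int64(266)), (178, np.int64(263), np.int64(264))]
top pred tip [256.5 190.1] pred collar [249.6 196.9]
0.56 [(133, np.int64(276), np.int64(279)), (134, np.int64(276), np.int64(281)), (135, np.int64(276), np.int64(282)), (136, np.int64(275), np.int64(284)), (137, np.int64(275), np.int64(286)), (138, np.int64(274), np.int64(288)), (139, np.int64(273), np.int64(290)), (140, np.int64(273), np.int64(292)), (141, np.int64(272), np.int64(294)), (142, np.int64(271), np.int64(295)), (143, np.int64(271), np.int64(297)), (144, np.int64(270), np.int64(298)), (145, np.int64(270), 
[... 3052 characters left out ...]
.int64(251), np.int64(161)), (np.int64(252), np.int64(161)), (np.int64(253), np.int64(161)), (np.int64(254), np.int64(161)), (np.int64(255), np.int64(161)), (np.int64(256), np.int64(161)), (np.int64(257), np.int64(161)), (np.int64(249), np.int64(162)), (np.int64(250), np.int64(162)), (np.int64(251), np.int64(162)), (np.int64(254), np.int64(162)), (np.int64(255), np.int64(162)), (np.int64(256), np.int64(162)), (np.int64(257), np.int64(162)), (np.int64(258), np.int64(162)), (np.int64(249), np.int64(163)), (np.int64(250), np.int64(163)), (np.int64(256), np.int64(163)), (np.int64(257), np.int64(163)), (np.int64(258), np.int64(163)), (np.int64(259), np.int64(163)), (np.int64(249), np.int64(164))]
```

```bash
python3 -m jog '{"claw":[0,0,0,0,0,0],"dp":[[0,0,-2],[0,0,-4.5],[0,0,-7],[0,0,-10],[0,0,-13],[0,0,-13]],"rot":[[0,0,0],[0,0,0],[0,0,0],[0,0,0],[0,0,0],[0,0,0]]}'|grep -A1 force
python3 - <<'E'
from h import *
p,Rc,o=state();print(L(p),R.T@o['wrist_force'],o['time'])
X=atz('top',(274.5,171),.012);f=np.array([.85,-.527]);n=np.array([-.527,-.85]);c=np.array([.6348,-.0286]);print('brass',X,'in bin',(X[:2]-c)@f,-(X[:2]-c)@n)
capture('top');print([(d['location'],d['confidence']) for d in finder.boxes_of('top','pin_mid')])
go([.437,.3078,.0605+.13],down(YAW));shank()
E
```

```text
wrist_force: [-0.6, -0.4, -1.2]
finger_gap: 0.0161
grasp_force: 78.5
[ 1.600e+00 -2.000e-01  2.003e+02] [-0.83173854 -0.68100409 -0.91745684] 32.575
brass [ 0.62418035 -0.02458752  0.012     ] in bin -0.011141278137527187 -0.0021859428290192423
[([0.5643, 0.0136, 0.1827], 0.61)]
dp [18.84, 18.39, 3.05] rot [-0.0, 0.525, 0.001]
side pred tip [274.8 159.2] pred collar [283.4 145.7]
0.72 [(193, np.int64(237), np.int64(239)), (194, np.int64(237), np.int64(241)), (195, np.int64(237), np.int64(242)), (196, np.int64(237), np.int64(243)), (197, np.int64(236), np.int64(245)), (198, np.int64(236), np.int64(246)), (199, np.int64(236), np.int64(246)), (200, np.int64(237), np.int64(247)), (201, np.int64(237), np.int64(248)), (202, np.int64(237), np.int64(249)), (203, np.int64(237), np.int64(249)), (204, np.int64(237), np.int64(250)), (205, np.int64(237), np.int64(250)), (206, np.int64(237), np.int64(250)), (207, np.int64(237), np.int64(250)), (208, np.int64(237), np.int64(250)), (209, np.int64(237), np.int64(252)), (210, np.int64(238), np.int64(253)), (211, np.int64(238), np.int64(254)), (212, np
[... 867 characters left out ...]
10, np.int64(226), np.int64(240)), (211, np.int64(226), np.int64(239)), (212, np.int64(226), np.int64(238)), (213, np.int64(226), np.int64(238)), (214, np.int64(225), np.int64(237)), (215, np.int64(225), np.int64(237)), (216, np.int64(224), np.int64(237)), (217, np.int64(223), np.int64(237)), (218, np.int64(222), np.int64(237)), (219, np.int64(221), np.int64(236)), (220, np.int64(220), np.int64(229)), (221, np.int64(219), np.int64(228)), (222, np.int64(218), np.int64(227)), (223, np.int64(217), np.int64(226)), (224, np.int64(217), np.int64(226)), (225, np.int64(217), np.int64(225)), (226, np.int64(217), np.int64(223)), (227, np.int64(217), np.int64(221)), (228, np.int64(218), np.int64(220))]
```

```bash
python3 -m jog '{"claw":[0,0,0,0,0,0,0,0],"dp":[[3,3,0],[6,6,0],[9,9,0],[12,12,1],[15,15,2],[18.8,18.4,3],[18.8,18.4,3],[18.8,18.4,3]],"rot":[[0,0,0],[0,0.1,0],[0,0.2,0],[0,0.3,0],[0,0.42,0],[0,0.525,0],[0,0.525,0],[0,0.525,0]]}'|grep -A1 force
python3 - <<'E'
from h import *
p,Rc,o=state();print(p,o['time'],np.degrees(Ro.from_matrix(down(YAW).T@Rc).as_rotvec()))
go([.437,.3078,.0605],down(YAW));shank()
E
```

```text
wrist_force: [-1.4, -0.1, -0.7]
finger_gap: 0.0163
grasp_force: 78.7
[0.43694182 0.30733471 0.1913437 ] 33.875 [ 0.07429134 -0.02259882 -0.00708846]
dp [0.02, 0.06, 13.08] rot [-0.001, 0.0, 0.0]
side pred tip [290.7 240.8] pred collar [291.4 222.3]
0.57 [(251, np.int64(302), np.int64(308)), (252, np.int64(300), np.int64(312)), (253, np.int64(299), np.int64(315)), (254, np.int64(299), np.int64(316)), (255, np.int64(299), np.int64(317)), (256, np.int64(300), np.int64(318)), (257, np.int64(311), np.int64(319)), (258, np.int64(313), np.int64(319)), (259, np.int64(314), np.int64(319)), (260, np.int64(314), np.int64(319)), (261, np.int64(314), np.int64(319)), (262, np.int64(312), np.int64(319)), (263, np.int64(303), np.int64(318)), (264, np.int64(303), np.int64(318)), (265, np.int64(303), np.int64(317)), (266, np.int64(303), np.int64(316)), (267, np.int64(304), np.int64(315)), (268, np.int64(305), np.int64(313))]
top pred tip [146.9 231.3] pred collar [139.5 229.7]
0.18 [(251, np.int64(362), np.int64(364)), (252, np.int64(361), np.int64(364)), (253, np.int64(360), np.int64(363)), (254, np.int64(358), np.int64(362)), (255, np.int64(357), np.int64(361)), (256, np.int64(356), np.int64(360)), (257, np.int64(355), np.int64(360)), (258, np.int64(354), np.int64(359)), (259, np.int64(353), np.int64(358)), (260, np.int64(352), np.int64(358)), (261, np.int64(351), np.int64(357)), (262, np.int64(350), np.int64(356)), (263, np.int64(349), np.int64(355)), (264, np.int64(348), np.int64(353)), (265, np.int64(348), np.int64(352)), (266, np.int64(347), np.int64(351)), (267, np.int64(346), np.int64(350)), (268, np.int64(345), np.int64(349)), (269, np.int64(345), np.int64(348)), (270, np.int64(344), np.int64(347)), (271, np.int64(343), np.int64(346)), (272, np.int64(343), np.int64(345)), (273, np.int64(344), np.int64(344))]
```

Descend into the countersunk hole (±3.5 mm clearance), checking the force half-way.

```bash
python3 -m jog '{"claw":[0,0,0,0,0],"dp":[[0,0.05,3],[0,0.05,6],[0,0.05,8],[0,0.05,9.5],[0,0.05,9.5]],"rot":[[0,0,0],[0,0,0],[0,0,0],[0,0,0],[0,0,0]]}'; python3 -m jog '{"claw":[0,0,0,0],"dp":[[0,0,1.5],[0,0,2.8],[0,0,3.5],[0,0,3.5]],"rot":[[0,0,0],[0,0,0],[0,0,0],[0,0,0]]}'
```

```text
time: 34.7
tcp_pos: [0.4366, 0.308, 0.0962]
orientation: [0.274, 0.962, -0.0, -0.0]
wrist_force: [-1.1, -1.4, -3.2]
finger_gap: 0.016
grasp_force: 78.6
time: 35.2
tcp_pos: [0.4368, 0.3079, 0.0615]
orientation: [0.274, 0.962, -0.001, -0.0]
wrist_force: [-2.0, -5.6, -3.5]
finger_gap: 0.0162
grasp_force: 78.8
```

```bash
python3 -m jog '{"claw":[0,5,5,5,5,5,5,5],"dp":[[0,0,0.1],[0,0,0.1],[0,0,0.1],[0,0,0.1],[0,0,-4],[0,0,-10],[0,0,-16],[0,0,-16]],"rot":[[0,0,0],[0,0,0],[0,0,0],[0,0,0],[0,0,0],[0,0,0],[0,0,0],[0,0,0]]}'
python3 - <<'E'
from h import *
a=capture('top').astype(int);b=capture('side').astype(int)
for n,i,box in(('top',a,(140,170,222,245)),('side',b,(270,310,225,275))):
    q=(i[...,2]>110)&(i[...,1]<80)&(i[...,0]<80);v,u=np.nonzero(q);k=(u>box[0])&(u<box[1])&(v>box[2])&(v<box[3]);print(n,u[k].mean(),v[k].mean(),k.sum(),v[k].min(),v[k].max())
# pin, knob
i=a;q=(i[...,2]-i[...,0]>50)&(i[...,1]-i[...,0]>20);v,u=np.nonzero(q);k=(u>240)&(u<330)&(v>130)&(v<215);uv=(u[k].mean(),v[k].mean());print('pin',uv,k.sum(),atz('top',uv,.01))
for n,g in(('top',a),('side',b)):
    g=g.sum(2)/3
    for th in(0,.1): 
        K=proj(n,W(36,46-84*np.cos(th)+26.5*np.sin(th),19.5+84*np.sin(th)+26.5*np.cos(th)))[0];r,c=K.round().astype(int)[::-1];w=g[r-8:r+9,c-8:c+9];m=w<62;v,u=np.nonzero(m);print(n,th,K,'dark',u.mean()+c-8,v.mean()+r-8,m.sum())
print('bracket hole/knuckle',[L(d['location']) for d in finder.boxes_of('top','bore_top')],[d['location'] for d in finder.boxes_of('top','bin_mid')],[d['location'] for d in finder.boxes_of('top','pin_mid')])
E
```

```text
time: 36.2
tcp_pos: [0.4386, 0.3096, 0.2271]
orientation: [0.274, 0.962, 0.003, 0.002]
wrist_force: [0.9, -0.2, -0.9]
finger_gap: 0.0499
grasp_force: 0.0
top 148.4516129032258 232.41935483870967 31 230 235
side 289.6938775510204 251.23469387755102 98 242 260
pin (np.float64(274.35714285714283), np.float64(171.0)) 14 [ 0.62462736 -0.02422546  0.01      ]
top 0 [272.68491716 189.32997897] dark 272.25925925925924 190.66666666666666 27
top 0.1 [270.78943533 189.59017082] dark 272.25925925925924 190.66666666666666 27
side 0 [260.45718857 168.56799217] dark 260.25 169.08333333333334 12
side 0.1 [260.92189303 167.28460226] dark 260.25 169.08333333333334 12
bracket hole/knuckle [array([ 5.4, -2.3, 51.6]), array([ 159.3,    4.9, -219.8]), array([-46.8, 173.2, -96.3])] [[0.6677, -0.048, 0.0038]] []
```

Run:
```python
from h import *
for i in(cv2.imread('pics/side0.png'),capture('side')):
    i=i.astype(int);q=np.clip(i[...,2]-(i[...,1]+i[...,0])/2-40,0,None)[238:264,280:302];print([(238+r,round(float((q[r]*np.arange(280,302)).sum()/q[r].sum()),1)) for r in range(26) if q[r].sum()>100])
for i in(cv2.imread('pics/top0.png'),capture('top')):
    i=i.astype(int);q=np.clip(i[...,2]-(i[...,1]+i[...,0])/2-40,0,None)[222:245,138:168];v,u=np.mgrid[222:245,138:168];print((q*u).sum()/q.sum(),(q*v).sum()/q.sum(),[int(x) for x in q.sum(0)])
print(sensors.get_obs()['time'])
```

```text
[(241, 290.6), (242, 290.7), (243, 290.8), (244, 290.8), (245, 290.9), (246, 290.8), (247, 290.8), (248, 290.8), (249, 290.7), (250, 290.6), (251, 290.7), (252, 292.6), (253, 294.0), (254, 294.2), (255, 293.5), (256, 291.0), (257, 290.6), (258, 290.5), (259, 290.4), (260, 290.5), (261, 291.3), (262, 291.3), (263, 290.9)]
[(241, 290.0), (242, 290.0), (243, 290.1), (244, 290.2), (245, 290.3), (246, 290.3), (247, 290.4), (248, 290.2), (249, 290.1), (250, 290.1), (251, 290.1), (252, 292.2), (253, 293.8), (254, 294.0), (255, 293.2), (256, 290.8), (257, 290.4), (258, 290.3), (259, 290.4), (260, 290.5), (261, 291.7), (262, 291.7), (263, 291.1)]
150.89677308910382 234.17161687922624 [283, 301, 338, 306, 272, 270, 314, 369, 494, 751, 931, 1012, 1002, 887, 584, 282, 203, 179, 160, 167, 192, 204, 246, 351, 315, 337, 424, 360, 136, 6]
153.08133164770334 233.380577796507 [10, 61, 76, 80, 90, 98, 141, 342, 635, 853, 974, 976, 825, 553, 304, 253, 234, 232, 239, 267, 305, 367, 463, 514, 507, 507, 467, 252, 49, 0]
36.55
```

```bash
python3 -c "
from plant import r
print(r.finish_job())"
```

```text
the job is handed in; nothing more can be done
None
```

I handed the job in at about 36.6 s of the 69 s allowed; no verdict came back. By the last pictures and force readings, the bracket is home, the strap is shut, the pin is in the bin, and the punch is back in its hole leaning very slightly (about 0.05 rad, limit 0.12). I never moved near the tape or screwdriver, though I didn't re-measure either at the end, and twice the fingers pressed hard on the way (about 60 N and 100 N, under the 120 N wrist limit).

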